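# Pack away the forming dies and bolt the cover

## Robot

A 6-joint arm with a two-finger parallel gripper is mounted at the origin on the work surface. World frame = base frame: x ahead of the robot, y to its left, z up, the work surface at z = 0. Lengths are in m, angles in rad, forces in N, time in s.
With the tool pointing down it reaches from about 0.3 to 0.85 m from the base axis. Payload 4.2 kg.
Tool frame: the origin (TCP) lies at the very end of the fingers, on their centre line; the grasp point (between the pads) lies 19 mm behind it; z points along the fingers, y is the line along which they close (so a half turn about z gives the same grasp; the last joint's range is limited). The gripper opens to 91 mm and grips with 3 to 60 N. Pads are 32 mm wide; open, the fingers measure 118 mm over their backs; the gripper's body (76 mm by 178 mm) begins 60 mm behind the grasp point.
Start: joints at [-1.355, 0.32, 1.565, -0, 1.257, -0.02], TCP at [0.134, -0.559, 0.214] pointing down, gripper open.
Joint ranges: [-3.11, 3.11], [-0.84, 2.01], [0.21, 2.61], [-1.34, 4.49], [0.05, 2.63], [-2.56, 2.56]. Speed limits (rad/s): [2.57, 2.57, 3.14, 3.14, 3.14, 3.14].

## Interface

Orientations are given as a unit quaternion [w, x, y, z].
In Python, from cell import ctrl, get_image gives the robot as it stands. The module is installed in compiled form; this text tells all that it offers.
- The arm moves only by the tool apply_moves, never from a script. Its argument "steps" is a list of rows, each an object with "linear": the shift along the tool's x, y, z in m, a list of three; "twist": the turn, a rotation vector about the tool's x, y, z in degrees, a list of three; "fingers": the closure, from -1 (fully open) to 1 (shut). A call has 1 to 5 rows; each row is the pose to reach, as a shift and turn from the pose commanded when the call began, along the tool's axes at that moment; what a row does not reach only later rows make up. A row lasts 1/10 s, in which the tool goes at most 50 mm and 8.59 degrees, less where a joint would pass 70% of its speed; a pose out of reach is approached as far as the arm can. A call with a gripper value outside its range is refused whole. The fingers move at their own pace and stop on an object; "newtons" is the grip in N (left out, the last holds). Time passes only in rows, so rows that repeat a pose let the fingers close. It gives the time, the measured TCP pose, the force, the opening and the grip force at its end, in the units of the state.
- ctrl.observe(): the state, without advancing time (a new reading comes with each control period).
- get_image(name): name is "scene" or "top" or "wrist"; returns a dict with "img" (480x640x3 uint8, red, green, blue), "range_z" (480x640 float32, m along the optical axis (not along the pixel's ray), 0 where there is no reading), "fx", "fy", "cx", "cy" (pixels), "origin" and "rotation" of the camera in the world; the wrist camera has in their place "mount" (4x4, takes a point from camera to tool coordinates, whose origin is the TCP and whose axes are the flange's). Camera axes: x right, y down, z forward; pixel columns grow to the right and rows downward; lengths in m; the calibration is good to about 2 mm. A picture is of the moment at which its call begins: read the wrist's pose just before it.
- ctrl.hand_in(): hands the job in; it is judged then, once.
The state is a dict: "clock": time; "joint_positions": joint angles; "qvel": joint speeds; "effort": joint torques, N m; "position": TCP position; "tool_rot": TCP orientation; "contact_force": force on the tool from outside, world axes, zero at the start; "moment": the same for the moment, N m; "gripper_width": finger opening in m; "finger_force": force on a finger pad.
Only numpy, scipy, OpenCV 4.12 (cv2) and the standard library are available. Lean on these libraries where they do the work, as an engineer would, in place of code of your own. Each camera call takes 0.05 s, during which the arm holds its last target. There are 200 camera calls.

## Task

Put away the press-forming dies: pack every die lying on the bench, shank up, into the wooden transit tray so that each stands flat on its floor. Then, with the bolt drawn back out of the way, lower the aluminium cover plate over the tray's two locating pins, keeper end towards the bolt, until it rests flush on both end cheeks, and slide the bolt fully home through the keeper. Leave the other things on the bench where they are.

Things in the scene. Friction and masses are not known exactly. Their poses are not given: they have to be found in the camera images.
- tray: Pale wooden tray fixed to the bench. x: its long axis, across the robot's front, bolt at the +x end; z up; origin on the bench under the compartment's centre. Low walls along the long sides, 8 thick, top at z=28 mm. Wooden end cheeks from x=65 to 93 and -93 to -65, 103 wide, top at z=70. Beyond the +x cheek the bolt's block: x=98 to 180, 50 wide, top z=76.
- tray_in (a point): Centre of the compartment's floor (tray x=0, y=0, z=8 mm), axes as the tray's. The compartment is 130 (x) by 87 (y): just three columns along x by two rows along y of 40 mm dies, about 3 mm to spare for each; the long die takes two places, best a whole end column across the tray. Gripping shanks with the fingers closing across the tray (y) stays clear of the cheeks.
- pin_near (a point): Tip of the steel locating pin on the cheek next to the bolt: tray x=79, y=22, z=86 mm. 8 mm in diameter, 16 high above the cheek, the top 5 mm tapered.
- pin_far (a point): Tip of the like pin on the other cheek: tray x=-79, y=22, z=86 mm.
- bolt (a joint): Steel barrel bolt, rod 9 mm in diameter, axis at tray y=0, z=86 mm, sliding along tray x in two guides at x=100 and 170 (tops z=95). 0 = drawn back (tip at x=105, clear of the plate); 0.040 m = fully home (tip at x=65, through the keeper). Grows towards tray -x. Stays where left, friction 2 N. It starts pushed forward, where it blocks the plate: draw it back to 0 first.
- bolt_knob (a point): Point on the bolt's upright steel knob, 10 mm below its top. Knob 12 mm in diameter, 35 high, top at tray z=125, y=0, x=150 mm minus the joint value. Moves with the bolt.
- plate: Loose aluminium cover plate 186 (x) by 70 (y) by 6 mm, 0.28 kg. Origin: centre of underside, z up. Holes 10.5 wide at x=79 and -79, both y=22, for the pins. In the middle of its top a dark wooden grip, 60 (x) by 16 (y), top 42 above the origin. Steel keeper at the +x end. Seated: origin at tray (0, 0, 70 mm), axes parallel to the tray's.
- keeper (a point): Centre of the opening of the square bridge-shaped keeper on the plate, at plate x=83, y=0, z=16 mm. Opening 17 wide, 18 high, 12 long along x; outside 25 wide, top 28 above the plate's origin. The bolt passes through it.
- die_long: Long forming die, body 83 (x) by 40 (y), always present; shank 16 by 16 with faces parallel to the body's sides; about 0.6 kg. Dark steel body 26 high, bright steel gripping shank 30 high standing up from the middle of its top (56 in all). Origin: centre of the underside, z up.
- die_sq_a: Square forming die, body 40 by 40; shank 16 by 16 with faces parallel to the body's sides; about 0.34 kg. May be absent. Dark steel body 26 high, bright steel gripping shank 30 high standing up from the middle of its top (56 in all). Origin: centre of the underside, z up.
- die_rd_a: Round forming die, body 40 in diameter; round shank 16 in diameter; about 0.28 kg. May be absent. Dark steel body 26 high, bright steel gripping shank 30 high standing up from the middle of its top (56 in all). Origin: centre of the underside, z up.
- die_sq_b: Square forming die, body 40 by 40; shank 16 by 16 with faces parallel to the body's sides; about 0.34 kg. May be absent. Dark steel body 26 high, bright steel gripping shank 30 high standing up from the middle of its top (56 in all). Origin: centre of the underside, z up.
- die_rd_b: Round forming die, body 40 in diameter; round shank 16 in diameter; about 0.28 kg. May be absent. Dark steel body 26 high, bright steel gripping shank 30 high standing up from the middle of its top (56 in all). Origin: centre of the underside, z up.
- jar: Bystander: glass jar, 48 in diameter, 60 high, between the tray and the cover plate. Origin: on its underside.
- tape: Bystander: roll of tape, 90 in diameter, 22 high, far left. Origin: on its underside.
- screwdriver: Bystander: screwdriver lying on the far right. Origin: on its underside.
- hammer: Bystander: hammer lying beyond the tray. Origin: on its underside.
- woodblock: Bystander: small wooden block 60 x 45 x 35 on the right. Origin: on its underside.
- benchplate: Bystander: forked flat steel plate 10 thick on the far right. Origin: on its underside.
- brush: Bystander: brush lying beyond the cover plate. Origin: on its underside.
There are look-alikes about, which are no part of the job. Leave any purple look-alike of the die_sq_a alone.

How it is judged:
On the way, in this order (a step that is already met when the one before it is completed fails the run):
1. every die present stands flat on the tray's floor (x of die_long in the frame of tray between -0.06 and 0.06 m and y of die_long in the frame of tray between -0.04 and 0.04 m and z of die_long in the frame of tray between 0.005 and 0.011 m and angle between each of die_long, die_sq_a, die_sq_b, die_rd_a, die_rd_b's own z axis and vertical below 0.07 rad and x of die_sq_a in the frame of tray between -0.06 and 0.06 m and y of die_sq_a in the frame of tray between -0.04 and 0.04 m and z of die_sq_a in the frame of tray between 0.005 and 0.011 m and x of die_sq_b in the frame of tray between -0.06 and 0.06 m and y of die_sq_b in the frame of tray between -0.04 and 0.04 m and z of die_sq_b in the frame of tray between 0.005 and 0.011 m and x of die_rd_a in the frame of tray between -0.06 and 0.06 m and y of die_rd_a in the frame of tray between -0.04 and 0.04 m and z of die_rd_a in the frame of tray between 0.005 and 0.011 m and x of die_rd_b in the frame of tray between -0.06 and 0.06 m and y of die_rd_b in the frame of tray between -0.04 and 0.04 m and z of die_rd_b in the frame of tray between 0.005 and 0.011 m), for 0.2 s.
2. the cover plate rests flush on both cheeks over the pins, keeper towards the bolt (x of plate in the frame of tray between -0.004 and 0.004 m and y of plate in the frame of tray between -0.004 and 0.004 m and z of plate in the frame of tray between 0.0675 and 0.0725 m and angle between plate's own z axis and vertical below 0.03 rad and x of keeper in the frame of tray above 0.07 m), for 0.2 s.
3. the bolt is fully home through the keeper (value of joint bolt above 0.037 m), for 0.2 s.
At the end, for the whole second after the job is handed in: Every die present stands in the tray, upright within 4 degrees, underside within 3 mm of the floor; the plate lies on the cheeks within 2.5 mm in height, 4 mm sideways and 1.7 degrees of level, keeper at the bolt; the bolt is within 3 mm of fully home; all at rest (all of step 1 and all of step 2 and value of joint bolt above 0.037 m and linear speed of plate below 0.02 m/s); the robot touches nothing.
It fails at once if a bystander is moved more than 40 mm (distance of any of jar, tape, screwdriver, hammer, woodblock, benchplate, brush from where it was at the start of the episode above 0.04 m).
Of die_sq_a, die_sq_b, die_rd_a, die_rd_b only 3 to 4 are there at a start; the rules pass over those that are not, and their reading is None.
At some moment in a run one of die_long, die_sq_a, die_sq_b, die_rd_a, die_rd_b, plate may be knocked a few centimetres aside while the robot is not near it.
It also fails if it takes over 200 s, if anything falls off the work surface, if the arm or the gripper's body presses on something with over 40 N, if the wrist force passes 120 N, or if a joint passes its speed limit or range.

## Working session

There is one attempt and no reset: what is moved stays moved. The work goes in short steps, Python scripts to look and compute and a tool call to move; the robot and the scene stay as the last step left them, time stands still between calls to the robot, and variables do not carry over. Pictures are saved under pics/ and viewed, at most 14 in all, crops included, and the job is handed in when it is done.

Besides the shell and the picture viewer there is one more tool, called after ">>>" as name([rows], argument=value, ...), one row to a line, values as JSON. apply_moves: Moves the arm, as the interface text tells. Its arguments: {"type":"object","properties":{"steps":{"type":"array","items":{"type":"object","properties":{"linear":{"type":"array","items":{"type":"number"}},"twist":{"type":"array","items":{"type":"number"}},"fingers":{"type":"number"}}}},"newtons":{"type":"number"}},"required":["steps"]}

```bash
mkdir -p pics; cat > h.py <<'E'
import numpy as np, cv2
from cell import ctrl, get_image
from scipy.spatial.transform import Rotation as R
def cam(name):
    s=ctrl.observe(); d=get_image(name)
    if name=="wrist":
        q=np.array(s["tool_rot"]); Rt=R.from_quat(q[[1,2,3,0]]).as_matrix()
        M=np.array(d["mount"]); d["rotation"]=Rt@M[:3,:3]; d["origin"]=Rt@M[:3,3]+np.array(s["position"])
    d["rotation"]=np.array(d["rotation"]); d["origin"]=np.array(d["origin"])
    if d["rotation"].shape!=(3,3): 
        q=d["rotation"]; d["rotation"]=R.from_quat(q[[1,2,3,0]]).as_matrix()
    return d
def ray(d,u,v,z):
    r=d["rotation"]@np.array([(u-d["cx"])/d["fx"],(v-d["cy"])/d["fy"],1.])
    return d["origin"]+r*(z-d["origin"][2])/r[2]
def cloud(d):
    v,u=np.mgrid[:480,:640]; Z=d["range_z"]
    P=np.stack([(u-d["cx"])/d["fx"]*Z,(v-d["cy"])/d["fy"]*Z,Z],-1)
    return P@d["rotation"].T+d["origin"]
def save(d,n): cv2.imwrite(f"pics/{n}.png",d["img"][:,:,::-1])
E
python3 - <<'E'
from h import *
for n in("top","scene"):
    d=cam(n); save(d,n); np.savez(n+".npz",**d); print(n,d["origin"],d["rotation"].round(3).tolist(),d["fx"],d["cx"],d["cy"])
print(ctrl.observe())
E
```

```text
top [ 0.33912801 -0.05801032  1.47125871] [[-0.023, -0.984, 0.176], [-1.0, 0.026, 0.01], [-0.014, -0.175, -0.984]] 519.6267880663737 323.7586735520372 238.4947235164031
scene [1.23855647 0.63363927 1.13982455] [[-0.696, 0.528, -0.487], [0.718, 0.506, -0.478], [-0.006, -0.682, -0.731]] 621.6296422843227 314.81075732172945 232.3179766110108
{'clock': 0.1, 'joint_positions': array([-1.35501168e+00,  3.20220340e-01,  1.56556750e+00, -1.61919690e-05,
        1.25741019e+00, -1.99904059e-02]), 'qvel': array([-0.00114942, -0.00171829, -0.00234708, -0.00181799,  0.00050778,
        0.00039606]), 'effort': array([ 2.22314334e-04, -4.13332736e+01, -2.32510006e+01,  7.29358778e-02,
        4.21671616e-02, -5.48130049e-05]), 'position': array([ 0.13421988, -0.55863863,  0.21320468]), 'tool_rot': array([-7.98092142e-04,  9.93058695e-01,  1.17617106e-01, -8.61181896e-05]), 'contact_force': array([-0.1130044 , -0.80723452,  1.38450105]), 'moment': array([-0.01449014, -0.03368743, -0.01093542]), 'finger_force': 0.0, 'gripper_width': 0.09114502109304548}
```

View pics/top.png

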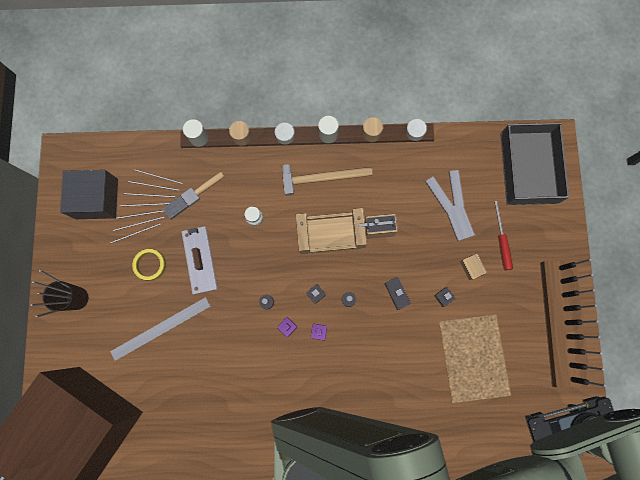

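View pics/scene.png

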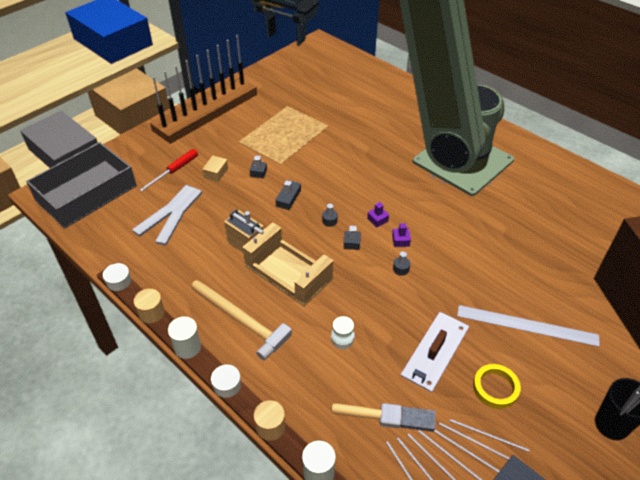

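The top view shows five dies at pixels (266,302) round, (316,293) square, (348,299) round, (398,293) long and (445,296) square. Purple look-alikes are at (287,326) and (319,331), the tray is at (333,232) with its bolt on the right, and the plate is at (199,260). In the scene view the plate's keeper is at its far end (420,378). Next I'll measure heights and blobs.

```bash
cat >> h.py <<'E'
def comps(P,lo,hi,box,mn=15):
    m=(P[...,2]>lo)&(P[...,2]<hi)&(P[...,0]>box[0])&(P[...,0]<box[1])&(P[...,1]>box[2])&(P[...,1]<box[3])
    n,l=cv2.connectedComponents(m.astype(np.uint8),connectivity=4)
    out=[]
    for i in range(1,n):
        k=l==i
        if k.sum()<mn: continue
        Q=P[k]; r=cv2.minAreaRect((Q[:,:2]*1000).astype(np.float32))
        v,u=np.nonzero(k); out.append((k,Q,r,u.mean(),v.mean()))
    return out
E
python3 - <<'E'
from h import *
for n in("top",):
    d=dict(np.load(n+".npz")); P=cloud(d)
    print("bench z",np.median(P[250:330,300:420,2]))
    for k,Q,r,u,v in comps(P,.008,.2,(.2,.75,-.45,.55)):
        print(int(u),int(v),k.sum(),"ctr",np.round(r[0]),"size",np.round(r[1]),"ang",round(r[2],1),"zmax %.3f"%Q[:,2].max(), d["img"][k].mean(0).round())
    print("pickup shanks")
    for k,Q,r,u,v in comps(P,.04,.07,(.3,.75,-.45,.35),3):
        print(int(u),int(v),k.sum(),"ctr",np.round(r[0]),np.round(r[1]),"zmed %.3f"%np.median(Q[:,2]))
E
```

```text
bench z -0.0005425260381551888
435 189 38 ctr [ 734. -368.] size [22. 21.] ang 57.5 zmax 0.016 [154. 156. 167.]
456 187 27 ctr [ 738. -432.] size [14. 25.] ang 14.8 zmax 0.016 [160. 163. 174.]
288 190 65 ctr [740.  55.] size [26. 19.] ang 88.5 zmax 0.033 [147. 146. 152.]
181 202 511 ctr [719. 363.] size [ 45. 121.] ang 35.2 zmax 0.027 [124. 124. 129.]
442 195 28 ctr [ 718. -388.] size [28. 16.] ang 21.9 zmax 0.017 [160. 163. 174.]
456 195 53 ctr [ 715. -432.] size [31. 27.] ang 2.8 zmax 0.017 [154. 157. 167.]
453 207 81 ctr [ 681. -420.] size [25. 54.] ang 30.5 zmax 0.016 [153. 156. 166.]
446 205 32 ctr [ 688. -399.] size [15. 29.] ang 5.2 zmax 0.017 [153. 156. 166.]
253 215 270 ctr [664. 154.] size [46. 44.] ang 89.8 zmax 0.065 [189. 193. 188.]
347 229 2032 ctr [ 619. -107.] size [104. 273.] ang 4.0 zmax 0.125 [145. 127. 104.]
459 224 132 ctr [ 636. -430.] size [65. 38.] ang 4.1 zmax 0.018 [156. 159. 169.]
450 218 20 ctr [ 647. -410.] size [23. 12.] ang 0.9 zmax 0.015 [151. 154. 165.]
340 229 18 ctr [625. -93.] size [11. 21.] ang 36.1 zmax 0.015 [197. 168. 130.]
191 230 52 ctr [630.
[... 1410 characters left out ...]
2. -162.] [17.  0.] zmed 0.054
381 233 54 ctr [ 601. -204.] [ 2. 81.] zmed 0.054
306 236 4 ctr [598.   2.] [3. 4.] zmed 0.067
361 236 3 ctr [ 593. -149.] [4. 2.] zmed 0.066
194 253 31 ctr [561. 316.] [32. 13.] zmed 0.043
197 263 25 ctr [532. 312.] [22. 15.] zmed 0.042
194 261 4 ctr [539. 318.] [6. 2.] zmed 0.043
196 267 4 ctr [520. 312.] [3. 6.] zmed 0.044
314 292 35 ctr [443. -16.] [15. 15.] zmed 0.054
398 292 39 ctr [ 439. -244.] [16. 17.] zmed 0.055
446 295 44 ctr [ 426. -375.] [16. 17.] zmed 0.053
348 298 29 ctr [ 425. -108.] [14. 13.] zmed 0.055
264 300 29 ctr [425. 121.] [14. 14.] zmed 0.054
285 326 39 ctr [354.  64.] [16. 15.] zmed 0.056
318 331 37 ctr [338. -23.] [16. 16.] zmed 0.056
```

```bash
cat >> h.py <<'E'
def pose():
    s=ctrl.observe(); q=np.array(s["tool_rot"]); Rt=R.from_quat(q[[1,2,3,0]])
    x=Rt.apply([1,0,0]); return np.r_[s["position"],np.degrees(np.arctan2(x[1],x[0]))],Rt.apply([0,0,1])
def plan(*wps,start=None):
    """waypoints (x,y,z mm,yaw deg) with tool down: prints shift in tool axes (mm), twist z and rows"""
    p=start if start is not None else pose()[0]*[1000,1000,1000,1]
    p=np.array(p,float); print("at",p.round(1))
    for w in wps:
        w=np.array(w,float); d=w-p; d[3]=(d[3]+180)%360-180
        a=np.radians(p[3]); c,s=np.cos(a),np.sin(a)
        lin=[c*d[0]+s*d[1], s*d[0]-c*d[1], -d[2]]
        print("lin",np.round(lin,1),"twist z",round(-d[3],2),"rows %.1f"%max(np.linalg.norm(d[:3])/50,abs(d[3])/8.59)); p=w
E
python3 - <<'E'
from h import *
d=dict(np.load("top.npz")); P=cloud(d)
k=(P[...,2]>.1)&(P[...,0]>.5)&(P[...,0]<.7)&(P[...,1]<-.1)&(P[...,1]>-.35)
print(P[k][:,:].mean(0),k.sum())
print(get_image("wrist")["mount"], pose())
plan((300,-400,380,54),(590,-90,380,94.2),(590,-90,380,94.2))
E
```

```text
[ 0.62304028 -0.18769791  0.11632719] 26
[[ 4.88253778e-04 -9.56513297e-01 -2.91688317e-01  8.38645185e-02]
 [ 9.99999807e-01  3.54919024e-04  5.10027002e-04  8.94121914e-05]
 [-3.84321876e-04 -2.91688510e-01  9.56513286e-01 -1.70544275e-01]
 [ 0.00000000e+00  0.00000000e+00  0.00000000e+00  1.00000000e+00]] (array([ 0.13426421, -0.55869354,  0.21331577, 13.51155449]), array([-2.93735572e-04,  1.37364871e-03, -9.99999013e-01]))
at [ 134.3 -558.7  213.3   13.5]
lin [ 198.2 -115.6 -166.7] twist z -40.49 rows 5.7
lin [421.3  52.4  -0. ] twist z -40.2 rows 8.5
lin [ 0.  0. -0.] twist z -0.0 rows 0.0
```

>>> apply_moves([
  {"linear": [0.16, -0.09, -0.13], "twist": [0, 0, -32], "fingers": -1},
  {"linear": [0.16, -0.09, -0.13], "twist": [0, 0, -32], "fingers": -1},
  {"linear": [0.16, -0.09, -0.13], "twist": [0, 0, -32], "fingers": -1},
  {"linear": [0.16, -0.09, -0.13], "twist": [0, 0, -32], "fingers": -1},
  {"linear": [0.16, -0.09, -0.13], "twist": [0, 0, -32], "fingers": -1},
])

```text
clock: 0.65
position: [0.271, -0.4326, 0.3467]
tool_rot: [0.002, 0.921, 0.389, 0.001]
contact_force: [-0.2, -0.4, 0.2]
gripper_width: 0.0915
finger_force: 0.0
```

```bash
python3 - <<'E'
from h import *
print(pose())
plan((500,-220,365,80),(614,-45,380,94.2),(614,-45,380,94.2))
E
```

```text
(array([ 0.27098571, -0.43259551,  0.34670099, 45.74075783]), array([ 0.0028428 , -0.00271045, -0.99999229]))
at [ 271.  -432.6  346.7   45.7]
lin [312.1  15.6 -18.3] twist z -34.26 rows 6.3
lin [192.1  81.9 -15. ] twist z -14.2 rows 4.2
lin [ 0.  0. -0.] twist z -0.0 rows 0.0
```

>>> apply_moves([
  {"linear": [0.2, 0.015, -0.018], "twist": [0, 0, -34], "fingers": -1},
  {"linear": [0.2, 0.015, -0.018], "twist": [0, 0, -34], "fingers": -1},
  {"linear": [0.2, 0.015, -0.018], "twist": [0, 0, -34], "fingers": -1},
  {"linear": [0.2, 0.015, -0.018], "twist": [0, 0, -34], "fingers": -1},
  {"linear": [0.2, 0.015, -0.018], "twist": [0, 0, -34], "fingers": -1},
])

```text
clock: 1.15
position: [0.4234, -0.2983, 0.362]
tool_rot: [-0.0, 0.766, 0.643, 0.001]
contact_force: [-0.9, -1.3, -0.2]
gripper_width: 0.091
finger_force: 0.0
```

>>> apply_moves([
  {"linear": [0.2, 0.1, -0.008], "twist": [0, 0, 0], "fingers": -1},
  {"linear": [0.2, 0.1, -0.008], "twist": [0, 0, 0], "fingers": -1},
  {"linear": [0.2, 0.1, -0.008], "twist": [0, 0, 0], "fingers": -1},
  {"linear": [0.2, 0.1, -0.008], "twist": [0, 0, 0], "fingers": -1},
  {"linear": [0.2, 0.1, -0.008], "twist": [0, 0, 0], "fingers": -1},
])

```text
clock: 1.65
position: [0.5559, -0.1211, 0.3693]
tool_rot: [-0.001, 0.768, 0.64, 0.0]
contact_force: [-0.4, -1.0, -0.1]
gripper_width: 0.091
finger_force: 0.0
```

>>> apply_moves([
  {"linear": [0.085, 0.044, -0.007], "twist": [0, 0, -14.5], "fingers": -1},
  {"linear": [0.085, 0.044, -0.007], "twist": [0, 0, -14.5], "fingers": -1},
  {"linear": [0.085, 0.044, -0.007], "twist": [0, 0, -14.5], "fingers": -1},
  {"linear": [0.085, 0.044, -0.007], "twist": [0, 0, -14.5], "fingers": -1},
  {"linear": [0.085, 0.044, -0.007], "twist": [0, 0, -14.5], "fingers": -1},
])

```text
clock: 2.15
position: [0.6125, -0.0493, 0.3768]
tool_rot: [-0.0, 0.683, 0.731, -0.001]
contact_force: [0.1, -0.7, -0.2]
gripper_width: 0.0915
finger_force: 0.0
```

```bash
python3 - <<'E'
from h import *
print(pose())
d=cam("wrist"); save(d,"w1"); np.savez("w1.npz",**d); print(d["fx"],d["cx"],d["cy"])
E
```

```text
(array([ 6.12521852e-01, -4.92895476e-02,  3.76754213e-01,  9.38874244e+01]), array([-9.02130450e-04, -7.73441935e-04, -9.99999294e-01]))
361.48425663970966 317.0215660514211 234.91893736419067
```

View pics/w1.png

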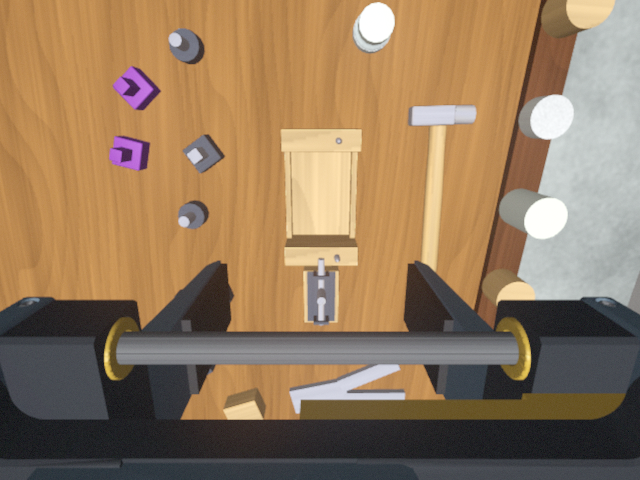

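The wrist view shows the tray with cheeks at rows 140 and 255, pins at (338,141) and (337,258), and the bolt and knob at (321,258-320). Next I'll fit the tray pose from the cheek tops and pins.

```bash
cat > tray.py <<'E'
from h import *
def fit(d,z0=.070):
    """tray from wood-coloured cheek tops, by ray casting the contour corners at z=70"""
    P=cloud(d); m=(np.abs(P[...,2]-z0)<.006)&(P[...,0]>.5)&(P[...,0]<.72)&(P[...,1]>-.16)&(P[...,1]<.05)
    n,l,st,_=cv2.connectedComponentsWithStats(cv2.morphologyEx(m.astype(np.uint8),cv2.MORPH_CLOSE,np.ones((9,9))))
    C=[]
    for i in np.argsort(-st[1:,4])[:2]+1:
        c=cv2.findContours((l==i).astype(np.uint8),cv2.RETR_EXTERNAL,cv2.CHAIN_APPROX_NONE)[0][0][:,0]
        w=np.array([ray(d,u,v,z0)[:2] for u,v in c])*1000
        r=cv2.minAreaRect(w.astype(np.float32)); print("cheek",np.round(r[0],1),np.round(r[1],1),round(r[2],1),st[i,4]); C.append(r[0])
    C=np.array(sorted(C,key=lambda c:-c[1])); o=C.mean(0); t=C[1]-C[0]
    print("origin",o.round(1),"span",np.linalg.norm(t).round(1),"xdir deg",np.degrees(np.arctan2(t[1],t[0])).round(2)); return o,t
if __name__=="__main__":
    d=dict(np.load("w1.npz")); fit(d); P=cloud(d)
    k=(P[...,2]>.1)&(P[...,2]<.135)&(P[...,0]>.5)&(P[...,0]<.7)&(P[...,1]<-.1)&(P[...,1]>-.35)
    print("knob",P[k].mean(0),k.sum(),P[k].max(0),P[k].min(0))
    g=cv2.cvtColor(d["img"],cv2.COLOR_RGB2GRAY)
    for (u,v) in ((338,141),(337,258)):
        k=np.zeros_like(g,bool); k[v-9:v+10,u-9:u+10]=1; k&=P[...,2]>.077
        vv,uu=np.nonzero(k); print("pin",k.sum(),ray(d,uu.mean(),vv.mean(),.083)[:2].round(4) if k.sum() else "", P[k].mean(0) if k.sum() else "")
E
python3 tray.py
```

```text
cheek [614.2  14.8] [102.5  27.2] 3.9 1818
cheek [ 625.6 -144.2] [102.5  36. ] 3.9 1464
origin [619.9 -64.7] span 159.4 xdir deg -85.89
knob [ 0.62795673 -0.18194171  0.11654212] 125 [ 0.63440917 -0.17800485  0.12525933] [ 0.62247187 -0.19032845  0.1001807 ]
pin 34 [0.6356 0.0163] [0.63505559 0.01716068 0.09662324]
pin 31 [ 0.6474 -0.1401] [ 0.64590545 -0.13425544  0.09745756]
```

```bash
python3 - <<'E'
from h import *
plan((627.7,-181.9,190,94),(627.7,-181.9,101,94))
E
```

```text
at [612.4 -49.5 377.   93.9]
lin [-133.2    6.3  187. ] twist z -0.13 rows 4.6
lin [ 0.  0. 89.] twist z -0.0 rows 1.8
```

>>> apply_moves([
  {"linear": [-0.133, 0.006, 0.187], "twist": [0, 0, 0], "fingers": -0.3},
  {"linear": [-0.133, 0.006, 0.187], "twist": [0, 0, 0], "fingers": -0.3},
  {"linear": [-0.133, 0.006, 0.187], "twist": [0, 0, 0], "fingers": -0.3},
  {"linear": [-0.133, 0.006, 0.187], "twist": [0, 0, 0], "fingers": -0.3},
  {"linear": [-0.133, 0.006, 0.187], "twist": [0, 0, 0], "fingers": -0.3},
], newtons=10)

```text
clock: 2.7
position: [0.6258, -0.1834, 0.1867]
tool_rot: [-0.002, 0.683, 0.73, -0.001]
contact_force: [-0.7, 0.6, 0.3]
gripper_width: 0.0596
finger_force: 0.0
```

>>> apply_moves([
  {"linear": [0, 0, 0.045], "twist": [0, 0, 0], "fingers": -0.3},
  {"linear": [0, 0, 0.089], "twist": [0, 0, 0], "fingers": -0.3},
  {"linear": [0, 0, 0.089], "twist": [0, 0, 0], "fingers": -0.3},
  {"linear": [0, 0, 0.089], "twist": [0, 0, 0], "fingers": 1},
  {"linear": [0, 0, 0.089], "twist": [0, 0, 0], "fingers": 1},
])

```text
clock: 3.2
position: [0.6301, -0.1813, 0.1042]
tool_rot: [0.003, 0.682, 0.731, 0.001]
contact_force: [0.5, 0.6, 0.6]
gripper_width: 0.046
finger_force: 0.0
```

>>> apply_moves([
  {"linear": [0, 0, 0], "twist": [0, 0, 0], "fingers": 1},
  {"linear": [0, 0, 0], "twist": [0, 0, 0], "fingers": 1},
  {"linear": [0, 0, 0], "twist": [0, 0, 0], "fingers": 1},
])

```text
clock: 3.5
position: [0.629, -0.1803, 0.1022]
tool_rot: [0.001, 0.682, 0.731, 0.0]
contact_force: [-0.3, 1.2, -0.3]
gripper_width: 0.0226
finger_force: 0.0
```

>>> apply_moves([
  {"linear": [0, 0, 0], "twist": [0, 0, 0], "fingers": 1},
  {"linear": [0, 0, 0], "twist": [0, 0, 0], "fingers": 1},
  {"linear": [0, 0, 0], "twist": [0, 0, 0], "fingers": 1},
])

```text
clock: 3.8
position: [0.6265, -0.1804, 0.1014]
tool_rot: [-0.001, 0.682, 0.732, -0.002]
contact_force: [-5.8, -0.5, 5.5]
gripper_width: 0.0113
finger_force: 10.0
```

>>> apply_moves([
  {"linear": [-0.008, 0, 0], "twist": [0, 0, 0], "fingers": 1},
  {"linear": [-0.016, 0, 0], "twist": [0, 0, 0], "fingers": 1},
  {"linear": [-0.022, 0, 0], "twist": [0, 0, 0], "fingers": 1},
  {"linear": [-0.026, 0, 0], "twist": [0, 0, 0], "fingers": 1},
  {"linear": [-0.028, 0, 0], "twist": [0, 0, 0], "fingers": 1},
])

```text
clock: 4.3
position: [0.6284, -0.2079, 0.1014]
tool_rot: [-0.002, 0.682, 0.731, -0.001]
contact_force: [-5.4, 2.7, 5.9]
gripper_width: 0.0115
finger_force: 10.0
```

>>> apply_moves([
  {"linear": [-0.002, 0, 0], "twist": [0, 0, 0], "fingers": 1},
  {"linear": [-0.004, 0, 0], "twist": [0, 0, 0], "fingers": 1},
  {"linear": [-0.004, 0, 0], "twist": [0, 0, 0], "fingers": 1},
])

```text
clock: 4.6
position: [0.6285, -0.2093, 0.1014]
tool_rot: [-0.004, 0.682, 0.731, 0.0]
contact_force: [-6.4, 7.6, 7.1]
gripper_width: 0.0112
finger_force: 10.0
```

```bash
python3 - <<'E'
from h import *
for i in range(3):
    print(pose()); d=cam("wrist")
P=cloud(d); print(ctrl.observe()["contact_force"])
E
```

```text
(array([ 0.62848142, -0.20931803,  0.1014109 , 93.96826118]), array([-0.00522195,  0.00563946, -0.99997046]))
(array([ 0.62847416, -0.20930402,  0.10140001, 93.97929996]), array([-0.00526097,  0.00540427, -0.99997156]))
(array([ 0.62846476, -0.20928913,  0.10137698, 93.98721419]), array([-0.00526903,  0.00531624, -0.99997199]))
[-6.14984606  6.79774131  6.39390393]
```

>>> apply_moves([
  {"linear": [0.003, 0, 0], "twist": [0, 0, 0], "fingers": -0.4},
  {"linear": [0.003, 0, 0], "twist": [0, 0, 0], "fingers": -0.4},
  {"linear": [0.003, 0, -0.03], "twist": [0, 0, 0], "fingers": -0.4},
  {"linear": [0.003, 0, -0.08], "twist": [0, 0, 0], "fingers": -0.4},
  {"linear": [0.003, 0, -0.08], "twist": [0, 0, 0], "fingers": -0.4},
])

```text
clock: 5.25
position: [0.6347, -0.2108, 0.1885]
tool_rot: [0.007, 0.682, 0.731, 0.003]
contact_force: [0.6, -0.3, 0.3]
gripper_width: 0.0484
finger_force: 0.0
```

```bash
python3 - <<'E'
from h import *
plan((439,-244,175,112.7))
d=cam("wrist"); save(d,"w2")
d=cam("top"); P=cloud(d)
for k,Q,r,u,v in comps(P,.04,.07,(.3,.5,-.45,.35),3): print(np.round(r[0]),k.sum())
for k,Q,r,u,v in comps(P,.1,.14,(.5,.7,-.3,-.1),3): print("knob",np.round(r[0]),k.sum())
E
```

```text
at [ 634.7 -210.8  188.5   94. ]
lin [ -19.4 -197.5   13.5] twist z -18.7 rows 4.0
[443. -17.] 36
[ 426. -374.] 44
[425. 121.] 29
[358.  62.] 19
[338. -23.] 37
```

>>> apply_moves([
  {"linear": [-0.019, -0.195, 0.0135], "twist": [0, 0, -18.7], "fingers": -0.4},
  {"linear": [-0.019, -0.195, 0.0135], "twist": [0, 0, -18.7], "fingers": -0.4},
  {"linear": [-0.019, -0.195, 0.0135], "twist": [0, 0, -18.7], "fingers": -0.4},
  {"linear": [-0.019, -0.195, 0.0135], "twist": [0, 0, -18.7], "fingers": -0.4},
  {"linear": [-0.019, -0.195, 0.0135], "twist": [0, 0, -18.7], "fingers": -0.4},
])

```text
clock: 5.85
position: [0.4304, -0.2408, 0.1652]
tool_rot: [-0.004, 0.555, 0.832, -0.001]
contact_force: [1.5, 0.2, 0.2]
gripper_width: 0.0638
finger_force: 0.0
```

>>> apply_moves([
  {"linear": [0, 0, 0], "twist": [0, 0, 0], "fingers": -0.4},
  {"linear": [0, 0, 0], "twist": [0, 0, 0], "fingers": -0.4},
])

```text
clock: 6.05
position: [0.4384, -0.242, 0.1671]
tool_rot: [0.0, 0.554, 0.833, 0.0]
contact_force: [1.3, 0.8, -0.6]
gripper_width: 0.064
finger_force: 0.0
```

```bash
cat >> h.py <<'E'
def dies(d,z=.056,rad=.1,c=None,lo=.040,hi=.070):
    """shank tops (near c, m): contour centre cast on z; body rect from 0.02..0.03 cloud"""
    P=cloud(d); p=pose()[0]; c=p[:2] if c is None else np.array(c)
    b=(c[0]-rad,c[0]+rad,c[1]-rad,c[1]+rad); res=[]
    for k,Q,r,u,v in comps(P,lo,hi,b,20):
        top=k&(np.abs(P[...,2]-z)<.008)
        cs=max(cv2.findContours(top.astype(np.uint8),cv2.RETR_EXTERNAL,cv2.CHAIN_APPROX_NONE)[0],key=len)[:,0]
        w=np.array([ray(d,a,bb,z)[:2]*1000 for a,bb in cs]); rr=cv2.minAreaRect(w.astype(np.float32))
        print("shank",np.round(rr[0],1),np.round(rr[1],1),"ang",round(rr[2],1),"zmed %.4f"%np.median(P[top][:,2]),"px",int(u),int(v)); res.append(rr)
    for k,Q,r,u,v in comps(P,.012,.034,b,60): print("  body",np.round(r[0],1),np.round(r[1],1),"ang",round(r[2],1))
    return res
E
python3 - <<'E'
from h import *
print(pose())
d=cam("wrist"); save(d,"w3"); dies(d); np.savez("w3.npz",**d)
E
```

```text
(array([  0.43840354,  -0.24199824,   0.167093  , 112.72118492]), array([ 5.11497522e-04, -1.03266546e-04, -9.99999864e-01]))
shank [ 442.2 -243.3] [15.6 17. ] ang 22.7 zmed 0.0556 px 319 233
  body [ 442.6 -244.4] [83.  40.2] ang 23.1
```

View pics/w3.png

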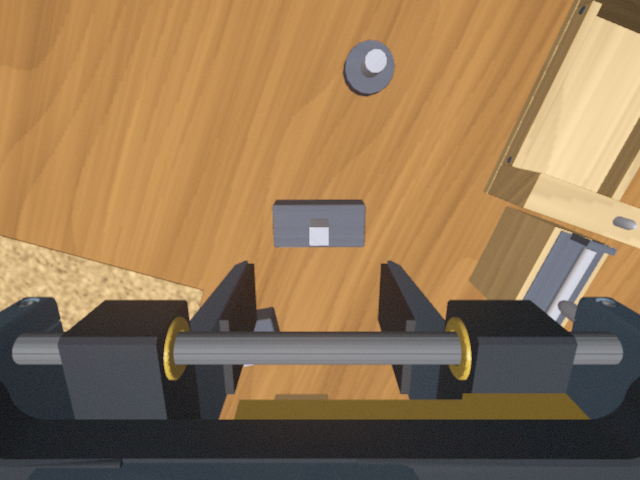

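The long die is centred at (319,223), with its shank top at (319,236), aligned between the fingers.

```bash
python3 - <<'E'
from h import *
plan((442,-243.8,31,112.9))
E
```

```text
at [ 438.7 -241.9  167.1  112.7]
lin [ -3.    2.4 136.1] twist z -0.15 rows 2.7
```

>>> apply_moves([
  {"linear": [-0.003, 0.0025, 0.05], "twist": [0, 0, 0], "fingers": -0.4},
  {"linear": [-0.003, 0.0025, 0.1], "twist": [0, 0, 0], "fingers": -0.4},
  {"linear": [-0.003, 0.0025, 0.125], "twist": [0, 0, 0], "fingers": -0.4},
  {"linear": [-0.003, 0.0025, 0.136], "twist": [0, 0, 0], "fingers": -0.4},
  {"linear": [-0.003, 0.0025, 0.136], "twist": [0, 0, 0], "fingers": 1},
], newtons=40)

```text
clock: 6.6
position: [0.4411, -0.2432, 0.0301]
tool_rot: [-0.001, 0.554, 0.833, -0.0]
contact_force: [0.0, 1.0, 0.5]
gripper_width: 0.0584
finger_force: 0.0
```

>>> apply_moves([
  {"linear": [0, 0, 0], "twist": [0, 0, 0], "fingers": 1},
  {"linear": [0, 0, 0], "twist": [0, 0, 0], "fingers": 1},
  {"linear": [0, 0, 0], "twist": [0, 0, 0], "fingers": 1},
  {"linear": [0, 0, 0], "twist": [0, 0, 0], "fingers": 1},
  {"linear": [0, 0, 0], "twist": [0, 0, 0], "fingers": 1},
])

```text
clock: 7.1
position: [0.4411, -0.2438, 0.032]
tool_rot: [0.001, 0.554, 0.832, -0.0]
contact_force: [0.4, -1.1, 1.0]
gripper_width: 0.0186
finger_force: 0.0
```

>>> apply_moves([
  {"linear": [0, 0, 0], "twist": [0, 0, 0], "fingers": 1},
  {"linear": [0, 0, 0], "twist": [0, 0, 0], "fingers": 1},
  {"linear": [0, 0, 0], "twist": [0, 0, 0], "fingers": 1},
])

```text
clock: 7.4
position: [0.4409, -0.2438, 0.0319]
tool_rot: [0.0, 0.554, 0.833, -0.0]
contact_force: [-0.3, 0.4, 6.0]
gripper_width: 0.0157
finger_force: 40.0
```

```bash
python3 - <<'E'
from h import *
print(pose(),ctrl.observe()["gripper_width"])
E
```

```text
(array([ 4.40897122e-01, -2.43790475e-01,  3.19282916e-02,  1.12719218e+02]), array([ 3.62908109e-04, -4.94385099e-04, -9.99999812e-01])) 0.015673496336346654
```

```bash
python3 - <<'E'
from h import *
plan((441,-243.8,200,112.7),(621.8,-107.1,205,94),start=(441,-243.8,32,112.7))
E
```

```text
at [ 441.  -243.8   32.   112.7]
lin [   0.    0. -168.] twist z -0.0 rows 3.4
lin [ 56.3 219.5  -5. ] twist z 18.7 rows 4.5
```

>>> apply_moves([
  {"linear": [0, 0, -0.02], "twist": [0, 0, 0], "fingers": 1},
  {"linear": [0, 0, -0.06], "twist": [0, 0, 0], "fingers": 1},
  {"linear": [0, 0, -0.11], "twist": [0, 0, 0], "fingers": 1},
  {"linear": [0, 0, -0.16], "twist": [0, 0, 0], "fingers": 1},
  {"linear": [0, 0, -0.168], "twist": [0, 0, 0], "fingers": 1},
])

```text
clock: 7.9
position: [0.4435, -0.2451, 0.2045]
tool_rot: [0.005, 0.554, 0.832, 0.0]
contact_force: [1.4, 0.1, -5.8]
gripper_width: 0.0162
finger_force: 40.0
```

>>> apply_moves([
  {"linear": [0.01, 0.04, 0], "twist": [0, 0, 4], "fingers": 1},
  {"linear": [0.02, 0.08, 0], "twist": [0, 0, 8], "fingers": 1},
  {"linear": [0.03, 0.125, 0], "twist": [0, 0, 13], "fingers": 1},
  {"linear": [0.043, 0.17, 0], "twist": [0, 0, 18.7], "fingers": 1},
  {"linear": [0.056, 0.205, -0.005], "twist": [0, 0, 18.7], "fingers": 1},
])

```text
clock: 8.4
position: [0.6085, -0.1107, 0.2004]
tool_rot: [-0.003, 0.682, 0.731, -0.001]
contact_force: [-1.0, 0.3, -5.5]
gripper_width: 0.0153
finger_force: 40.0
```

>>> apply_moves([
  {"linear": [0, 0.014, 0], "twist": [0, 0, 0], "fingers": 1},
  {"linear": [0, 0.014, 0], "twist": [0, 0, 0], "fingers": 1},
  {"linear": [0, 0.014, 0], "twist": [0, 0, 0], "fingers": 1},
])

```text
clock: 8.7
position: [0.6206, -0.1116, 0.2016]
tool_rot: [-0.002, 0.682, 0.731, -0.002]
contact_force: [-0.6, -0.2, -6.4]
gripper_width: 0.0157
finger_force: 40.0
```

```bash
python3 - <<'E'
from h import *
from tray import fit
print(pose())
d=cam("wrist"); save(d,"w4"); np.savez("w4.npz",**d); fit(d)
E
```

```text
(array([ 0.62061691, -0.11163504,  0.20158678, 94.02165739]), array([-5.95924735e-03,  7.33301753e-04, -9.99981975e-01]))
cheek [614.   14.7] [102.5  28. ] 4.0 5371Traceback (most recent call last):
  File "<stdin>", line 4, in <module>
  File "tray.py", line 11, in fit
    C=np.array(sorted(C,key=lambda c:-c[1])); o=C.mean(0); t=C[1]-C[0]
                                                             ~^^^
IndexError: index 1 is out of bounds for axis 0 with size 1
```

View pics/w4.png

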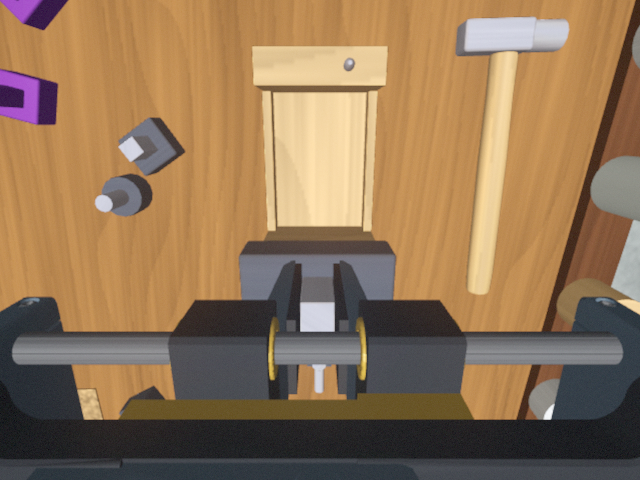

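The long die is held squarely, with its body edges at columns 241 and 395. The far cheek is at rows 46-88 and the empty compartment is visible. Next I'll measure how the held die sits relative to the tool, to get the camera bias.

```bash
python3 - <<'E'
from h import *
d=dict(np.load("w4.npz")); M=np.array(d["mount"]); Z=d["range_z"]
v,u=np.mgrid[:480,:640]
T=np.stack([(u-d["cx"])/d["fx"]*Z,(v-d["cy"])/d["fy"]*Z,Z],-1)@M[:3,:3].T+M[:3,3]
for lo,hi in((-.002,.012),):
    k=(T[...,2]>lo)&(T[...,2]<hi)&(np.abs(T[...,1])<.06)&(np.abs(T[...,0])<.06)
    r=cv2.minAreaRect((T[k][:,:2]*1000).astype(np.float32)); print("held body",r,np.percentile(T[k],[1,99],0).round(4).tolist())
for row in (250,270,290):
    w=np.nonzero(d["img"][row,230:410].mean(1)<110)[0]+230; print(row,w.min(),w.max())
k=(T[...,2]<-.015)&(T[...,2]>-.03)&(np.abs(T[...,1])<.02)&(np.abs(T[...,0])<.03); print("shank-ish",k.sum())
plan((621.9,-107.5,90,94),(621.9,-107.5,42,94),start=(620.6,-111.6,201.6,94.0))
E
```

```text
held body ((5.70191764831543, 1.178314208984375), (83.17181396484375, 27.476573944091797), 89.91053009033203) [[-0.0069, -0.0393, -0.0007], [0.019, 0.0417, 0.0115]]
250 242 392
270 281 394
290 272 393
shank-ish 2012
at [ 620.6 -111.6  201.6   94. ]
lin [  4.    1.6 111.6] twist z -0.0 rows 2.2
lin [ 0.  0. 48.] twist z -0.0 rows 1.0
```

>>> apply_moves([
  {"linear": [0.004, 0.0006, 0.05], "twist": [0, 0, 0], "fingers": 1},
  {"linear": [0.004, 0.0006, 0.09], "twist": [0, 0, 0], "fingers": 1},
  {"linear": [0.004, 0.0006, 0.115], "twist": [0, 0, 0], "fingers": 1},
  {"linear": [0.004, 0.0006, 0.115], "twist": [0, 0, 0], "fingers": 1},
  {"linear": [0.004, 0.0006, 0.115], "twist": [0, 0, 0], "fingers": 1},
])

```text
clock: 9.25
position: [0.6215, -0.1078, 0.0895]
tool_rot: [-0.001, 0.682, 0.731, -0.0]
contact_force: [-1.1, 2.2, -6.3]
gripper_width: 0.0157
finger_force: 40.0
```

```bash
python3 - <<'E'
from h import *
print(pose(),ctrl.observe()["contact_force"],ctrl.observe()["qvel"])
plan((621.2,-107.5,42,94))
E
```

```text
(array([ 6.21509746e-01, -1.07772928e-01,  8.94993877e-02,  9.39238780e+01]), array([-0.00194101,  0.00142364, -0.9999971 ])) [-1.14872716  2.22985346 -6.31365295] [ 0.00793885 -0.0244705  -0.04115542  0.00754763 -0.00010757  0.00012578]
at [ 621.5 -107.8   89.5   93.9]
lin [ 0.3 -0.3 47.5] twist z -0.08 rows 1.0
```

Good. I'll lower to just above the floor.

>>> apply_moves([
  {"linear": [0.0003, -0.0003, 0.02], "twist": [0, 0, 0], "fingers": 1},
  {"linear": [0.0003, -0.0003, 0.035], "twist": [0, 0, 0], "fingers": 1},
  {"linear": [0.0003, -0.0003, 0.044], "twist": [0, 0, 0], "fingers": 1},
  {"linear": [0.0003, -0.0003, 0.048], "twist": [0, 0, 0], "fingers": 1},
  {"linear": [0.0003, -0.0003, 0.048], "twist": [0, 0, 0], "fingers": 1},
])

```text
clock: 9.75
position: [0.6177, -0.108, 0.0491]
tool_rot: [-0.002, 0.682, 0.731, -0.002]
contact_force: [-24.8, 1.8, 28.6]
gripper_width: 0.019
finger_force: 41.7
```

>>> apply_moves([
  {"linear": [0, 0, -0.03], "twist": [0, 0, 0], "fingers": 1},
  {"linear": [0, 0, -0.07], "twist": [0, 0, 0], "fingers": 1},
  {"linear": [0, 0, -0.1], "twist": [0, 0, 0], "fingers": 1},
  {"linear": [0, 0, -0.1], "twist": [0, 0, 0], "fingers": 1},
  {"linear": [0, 0, -0.1], "twist": [0, 0, 0], "fingers": 1},
])

```text
clock: 10.25
position: [0.6227, -0.1079, 0.1429]
tool_rot: [0.001, 0.682, 0.731, 0.001]
contact_force: [-0.9, -0.6, -6.3]
gripper_width: 0.0156
finger_force: 40.0
```

```bash
cat > held.py <<'E'
from h import *
d=cam("wrist"); import sys; save(d,sys.argv[1]); np.savez(sys.argv[1]+".npz",**d); M=np.array(d["mount"]); Z=d["range_z"]
v,u=np.mgrid[:480,:640]
T=np.stack([(u-d["cx"])/d["fx"]*Z,(v-d["cy"])/d["fy"]*Z,Z],-1)@M[:3,:3].T+M[:3,3]
k=(T[...,2]>-.012)&(T[...,2]<.035)&(np.abs(T[...,1])<.06)&(np.abs(T[...,0])<.06)&(v<300)
t=T[k]; A=np.c_[t[:,:2],np.ones(len(t))]
top=t[(t[:,0]<.018)]; B=np.c_[top[:,:2],np.ones(len(top))]; print("z-plane tilt (dz/dx,dz/dy,z0)",np.linalg.lstsq(B,top[:,2],rcond=None)[0].round(4))
r=cv2.minAreaRect((t[:,:2]*1000).astype(np.float32)); print("held",np.round(r[0],1),np.round(r[1],1),round(r[2],1),np.percentile(t,[1,99],0).round(4).tolist())
print(pose(),ctrl.observe()["gripper_width"])
E
python3 held.py w5; python3 - <<'E'
from tray import *
try: fit(dict(np.load("w5.npz")))
except Exception as e: pass
E
```

```text
z-plane tilt (dz/dx,dz/dy,z0) [-0.1082 -0.0055  0.0056]
held [5.9 1.2] [83.3 27.6] 89.7 [[-0.0068, -0.039, -0.0109], [0.0193, 0.0418, 0.0288]]
(array([ 0.62147637, -0.10761577,  0.14102329, 93.99962198]), array([-8.70231333e-04, -6.62488769e-05, -9.99999619e-01])) 0.015440021019412027
cheek [614.   14.5] [102.4  27.8] 4.1 8389
```

View pics/w5.png

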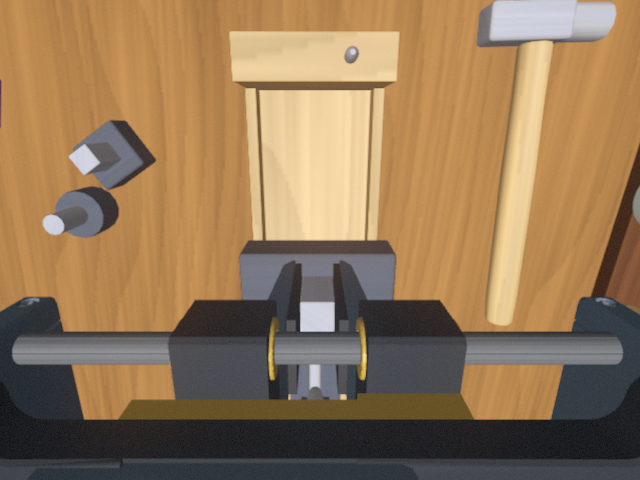

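Held die unchanged (body columns 241-394). The tray interior is centred near column 315, so the earlier pose readings were taken while the arm was still settling. I'll let it settle and measure the tray in the tool frame against the held die.

>>> apply_moves([
  {"linear": [0, 0, -0.03], "twist": [0, 0, 0], "fingers": 1},
  {"linear": [0, 0, -0.03], "twist": [0, 0, 0], "fingers": 1},
  {"linear": [0, 0, -0.03], "twist": [0, 0, 0], "fingers": 1},
  {"linear": [0, 0, -0.03], "twist": [0, 0, 0], "fingers": 1},
  {"linear": [0, 0, -0.03], "twist": [0, 0, 0], "fingers": 1},
])

```text
clock: 10.8
position: [0.6213, -0.1074, 0.1695]
tool_rot: [-0.001, 0.682, 0.731, -0.001]
contact_force: [-0.1, 0.7, -5.4]
gripper_width: 0.0151
finger_force: 40.0
```

>>> apply_moves([
  {"linear": [0, 0, 0], "twist": [0, 0, 0], "fingers": 1},
  {"linear": [0, 0, 0], "twist": [0, 0, 0], "fingers": 1},
  {"linear": [0, 0, 0], "twist": [0, 0, 0], "fingers": 1},
  {"linear": [0, 0, 0], "twist": [0, 0, 0], "fingers": 1},
  {"linear": [0, 0, 0], "twist": [0, 0, 0], "fingers": 1},
])

```text
clock: 11.3
position: [0.6223, -0.1075, 0.1715]
tool_rot: [0.0, 0.682, 0.731, -0.0]
contact_force: [-0.6, -0.9, -5.8]
gripper_width: 0.0156
finger_force: 40.0
```

```bash
cat > tt.py <<'E'
from h import *
def tray_tool(n=2):
    """far cheek centre & angle in the tool frame (mm), tool taken as seen by its pose; prints world too"""
    for i in range(n):
        p0,_=pose(); d=cam("wrist"); p1,z=pose(); P=cloud(d)
        m=(np.abs(P[...,2]-.07)<.006)&(P[...,0]>.5)&(P[...,0]<.72)&(P[...,1]>-.02)&(P[...,1]<.05)
        m=cv2.morphologyEx(m.astype(np.uint8),cv2.MORPH_CLOSE,np.ones((13,13)))
        c=max(cv2.findContours(m,cv2.RETR_EXTERNAL,cv2.CHAIN_APPROX_NONE)[0],key=len)
        w=np.array([ray(d,u,v,.07)[:2] for u,v in c[:,0]])*1000; r=cv2.minAreaRect(w.astype(np.float32))
        a=np.radians(p0[3]); dx,dy=np.array(r[0])-p0[:2]*1000
        print("cheek world",np.round(r[0],1),np.round(r[1],1),round(r[2],2),"tool xy",np.round([np.cos(a)*dx+np.sin(a)*dy,np.sin(a)*dx-np.cos(a)*dy],1),"cols",c[:,0,0].min(),c[:,0,0].max())
        print("  pose",p0.round(4),p1.round(4),"z",z.round(4))
    return d
if __name__=="__main__": tray_tool()
E
python3 tt.py; python3 held.py w6
```

```text
cheek world [614.   14.5] [102.5  28.3] 4.04 tool xy [122.2   0.3] cols 241 391
  pose [ 0.6223 -0.1075  0.1715 94.0122] [ 0.6223 -0.1075  0.1715 94.0105] z [ 2.e-04 -2.e-04 -1.e+00]
cheek world [614.   14.4] [102.5  28.3] 4.04 tool xy [122.2   0.3] cols 241 391
  pose [ 0.6223 -0.1075  0.1715 94.0105] [ 0.6223 -0.1075  0.1715 94.01  ] z [ 1.e-04 -1.e-04 -1.e+00]
z-plane tilt (dz/dx,dz/dy,z0) [-0.1085 -0.0049  0.0056]
held [5.8 1.3] [83.1 27.7] 89.6 [[-0.0068, -0.039, -0.011], [0.0194, 0.0417, 0.0289]]
(array([ 0.62226229, -0.10753673,  0.17150597, 94.00894386]), array([ 1.41802925e-04, -1.26959240e-04, -9.99999982e-01])) 0.015574803573366615
```

```bash
cat >> tt.py <<'E'
def walls(d,p,xs=(30,100)):
    P=cloud(d); a=np.radians(p[3]); D=P-np.r_[p[:2],0]
    tx=(np.cos(a)*D[...,0]+np.sin(a)*D[...,1])*1000; ty=(np.sin(a)*D[...,0]-np.cos(a)*D[...,1])*1000
    for x0 in range(xs[0],xs[1],14):
        m=(np.abs(P[...,2]-.028)<.004)&(tx>x0)&(tx<x0+14)&(np.abs(ty)<65)&(np.abs(ty)>30)
        l=ty[m&(ty<0)]; r=ty[m&(ty>0)]
        f=(np.abs(P[...,2]-.008)<.004)&(tx>x0)&(tx<x0+14)&(np.abs(ty)<65); 
        if min(len(l),len(r))>5: q=lambda v:np.percentile(v,[3,97]).round(1); print(x0,"L",q(l),"R",q(r),"mid",round((q(l).mean()+q(r).mean())/2,2),"n",len(l),len(r),"floor",np.percentile(ty[f],[2,98]).round(1) if f.sum() else "")
E
python3 - <<'E'
from tt import *
d=dict(np.load("w6.npz")); walls(d,pose()[0])
E
```

```text
30 L [-50.4 -43.2] R [43.9 51.5] mid 0.45 n 152 157 floor [-42.   43.2]
44 L [-50.5 -43.1] R [43.9 51.6] mid 0.48 n 158 156 floor [-41.9  42.7]
58 L [-50.7 -43.1] R [43.9 51.4] mid 0.37 n 167 166 floor [-41.7  42.9]
72 L [-50.8 -43.1] R [43.9 51.5] mid 0.38 n 180 178 floor [-42.   42.7]
86 L [-50.9 -43. ] R [43.9 51.3] mid 0.32 n 183 177 floor [-42.   42.6]
```

>>> apply_moves([
  {"linear": [0, -0.0013, 0.03], "twist": [0, 0, 0], "fingers": 1},
  {"linear": [0, -0.0013, 0.06], "twist": [0, 0, 0], "fingers": 1},
  {"linear": [0, -0.0013, 0.085], "twist": [0, 0, 0], "fingers": 1},
  {"linear": [0, -0.0013, 0.098], "twist": [0, 0, 0], "fingers": 1},
  {"linear": [0, -0.0013, 0.1], "twist": [0, 0, 0], "fingers": 1},
])

```text
clock: 11.95
position: [0.6199, -0.1074, 0.0698]
tool_rot: [-0.001, 0.682, 0.731, -0.001]
contact_force: [0.6, 0.2, -5.2]
gripper_width: 0.0156
finger_force: 40.0
```

>>> apply_moves([
  {"linear": [0, 0, 0], "twist": [0, 0, 0], "fingers": 1},
  {"linear": [0, 0, 0.004], "twist": [0, 0, 0], "fingers": 1},
  {"linear": [0, 0, 0.008], "twist": [0, 0, 0], "fingers": 1},
  {"linear": [0, 0, 0.012], "twist": [0, 0, 0], "fingers": 1},
  {"linear": [0, 0, 0.015], "twist": [0, 0, 0], "fingers": 1},
])

```text
clock: 12.45
position: [0.621, -0.1077, 0.0563]
tool_rot: [0.0, 0.682, 0.731, -0.0]
contact_force: [-0.1, -0.8, -5.5]
gripper_width: 0.0157
finger_force: 40.0
```

>>> apply_moves([
  {"linear": [0, 0, 0.004], "twist": [0, 0, 0], "fingers": 1},
  {"linear": [0, 0, 0.006], "twist": [0, 0, 0], "fingers": 1},
  {"linear": [0, 0, 0.006], "twist": [0, 0, 0], "fingers": 1},
])

```text
clock: 12.75
position: [0.6207, -0.1076, 0.05]
tool_rot: [-0.0, 0.682, 0.731, -0.0]
contact_force: [-0.1, 0.3, -4.6]
gripper_width: 0.0156
finger_force: 40.0
```

>>> apply_moves([
  {"linear": [0, 0, 0.003], "twist": [0, 0, 0], "fingers": 1},
  {"linear": [0, 0, 0.006], "twist": [0, 0, 0], "fingers": 1},
  {"linear": [0, 0, 0.009], "twist": [0, 0, 0], "fingers": 1},
  {"linear": [0, 0, 0.009], "twist": [0, 0, 0], "fingers": 1},
])

```text
clock: 13.15
position: [0.6205, -0.1075, 0.0408]
tool_rot: [-0.0, 0.682, 0.731, -0.0]
contact_force: [0.5, -0.2, -5.4]
gripper_width: 0.0157
finger_force: 40.0
```

>>> apply_moves([
  {"linear": [0, 0, 0.001], "twist": [0, 0, 0], "fingers": 0.5},
  {"linear": [0, 0, 0.001], "twist": [0, 0, 0], "fingers": 0.3},
  {"linear": [0, 0, 0.001], "twist": [0, 0, 0], "fingers": 0.3},
  {"linear": [0, 0, 0.001], "twist": [0, 0, 0], "fingers": 0.3},
])

```text
clock: 13.55
position: [0.6215, -0.1077, 0.0412]
tool_rot: [0.001, 0.682, 0.731, 0.0]
contact_force: [0.8, -0.9, -0.7]
gripper_width: 0.0317
finger_force: 0.0
```

```bash
python3 - <<'E'
from h import *
d=cam("top"); dies(d,rad=.5,c=(.5,-.1)); print(pose())
E
```

```text
shank [ 912.3 -191. ] [56.  58.3] ang 44.7 zmed 0.0614 px 372 127
shank [ 928.6 -311.1] [2.1 4.2] ang 44.3 zmed 0.0489 px 416 127
shank [911.5 191.5] [55.7 58.1] ang 59.2 zmed 0.0612 px 239 131
shank [922.2  54.6] [ 1.6 10.7] ang 56.8 zmed 0.0494 px 283 131
shank [ 753.6 -574.9] [135.2  13.5] ang 3.7 zmed 0.0573 px 510 162
shank [896.2 309.7] [24.6 54.1] ang 32.5 zmed 0.0562 px 198 138
shank [891.7 -61.6] [49.1 17. ] ang 84.8 zmed 0.0547 px 327 136
shank [666.3 156. ] [42.3 40.1] ang 88.5 zmed 0.0583 px 251 214
shank [616.6   1.7] [0.  5.7] ang 89.0 zmed 0.0626 px 302 228
shank [645.8  31.8] [0. 0.] ang 0.0 zmed 0.0627 px 297 222
shank [ 600.2 -196. ] [19.3  0. ] ang 88.5 zmed 0.0550 px 385 233
shank [559.5  19.2] [11.   2.8] ang 88.5 zmed 0.0597 px 302 244Traceback (most recent call last):
  File "<stdin>", line 2, in <module>
  File "h.py", line 49, in dies
    cs=max(cv2.findContours(top.astype(np.uint8),cv2.RETR_EXTERNAL,cv2.CHAIN_APPROX_NONE)[0],key=len)[:,0]
       ~~~^^^^^^^^^^^^^^^^^^^^^^^^^^^^^^^^^^^^^^^^^^^^^^^^^^^^^^^^^^^^^^^^^^^^^^^^^^^^^^^^^^^^^^^^^^^
ValueError: max() iterable argument is empty
```

Long die is in. Next is the far-right square die.

>>> apply_moves([
  {"linear": [0, 0, -0.03], "twist": [0, 0, 0], "fingers": 0.3},
  {"linear": [0, 0, -0.08], "twist": [0, 0, 0], "fingers": 0},
  {"linear": [0, 0, -0.125], "twist": [0, 0, 0], "fingers": -0.4},
  {"linear": [0, 0, -0.125], "twist": [0, 0, 0], "fingers": -0.4},
])

```text
clock: 14.0
position: [0.6251, -0.1084, 0.1733]
tool_rot: [0.006, 0.682, 0.731, 0.004]
contact_force: [0.1, -0.0, -0.2]
gripper_width: 0.053
finger_force: 0.0
```

>>> apply_moves([
  {"linear": [-0.15, -0.127, 0], "twist": [0, 0, 0], "fingers": -0.4},
  {"linear": [-0.15, -0.127, 0], "twist": [0, 0, 0], "fingers": -0.4},
  {"linear": [-0.15, -0.127, 0], "twist": [0, 0, 0], "fingers": -0.4},
  {"linear": [-0.15, -0.127, 0], "twist": [0, 0, 0], "fingers": -0.4},
  {"linear": [-0.15, -0.127, 0], "twist": [0, 0, 0], "fingers": -0.4},
])

```text
clock: 14.5
position: [0.5013, -0.2699, 0.1651]
tool_rot: [-0.0, 0.684, 0.73, -0.001]
contact_force: [0.3, 0.5, -0.7]
gripper_width: 0.0639
finger_force: 0.0
```

>>> apply_moves([
  {"linear": [-0.102, -0.086, 0], "twist": [0, 0, -30], "fingers": -0.4},
  {"linear": [-0.102, -0.086, 0], "twist": [0, 0, -30], "fingers": -0.4},
  {"linear": [-0.102, -0.086, 0], "twist": [0, 0, -30], "fingers": -0.4},
  {"linear": [-0.102, -0.086, 0], "twist": [0, 0, -30], "fingers": -0.4},
  {"linear": [-0.102, -0.086, 0], "twist": [0, 0, -30], "fingers": -0.4},
])

```text
clock: 15.0
position: [0.4258, -0.3742, 0.1651]
tool_rot: [-0.0, 0.47, 0.882, 0.0]
contact_force: [1.0, 0.1, 0.4]
gripper_width: 0.0635
finger_force: 0.0
```

>>> apply_moves([
  {"linear": [0, 0, 0], "twist": [0, 0, 0], "fingers": -0.4},
  {"linear": [0, 0, 0], "twist": [0, 0, 0], "fingers": -0.4},
  {"linear": [0, 0, 0], "twist": [0, 0, 0], "fingers": -0.4},
  {"linear": [0, 0, 0], "twist": [0, 0, 0], "fingers": -0.4},
])

```text
clock: 15.4
position: [0.4266, -0.3734, 0.1655]
tool_rot: [0.0, 0.469, 0.883, -0.0]
contact_force: [0.2, -0.9, 0.3]
gripper_width: 0.0638
finger_force: 0.0
```

```bash
cat >> h.py <<'E'
def grab(zt=31,rad=.07,yaw0=None):
    """measure the die below, bias-correct tool y by -1.2 mm, print the move down"""
    p,zz=pose(); d=cam("wrist"); print("tilt",zz[:2].round(4)); rs=dies(d,rad=rad)
    r=min(rs,key=lambda r:np.hypot(r[0][0]-p[0]*1000,r[0][1]-p[1]*1000))
    P=cloud(d); w=[r2 for k,Q,r2,u,v in comps(P,.012,.034,(r[0][0]/1e3-.03,r[0][0]/1e3+.03,r[0][1]/1e3-.03,r[0][1]/1e3+.03),60)]
    ang=w[0][2] if w else r[2]
    yaw=p[3]+((ang+90-p[3]+45)%90-45) if yaw0 is None else yaw0
    t=np.radians(p[3]-90); x=r[0][0]-1.2*np.cos(t); y=r[0][1]-1.2*np.sin(t)
    plan((x,y,zt,yaw))
E
python3 -c "from h import *; grab()"
```

```text
tilt [ 0.0001 -0.0001]
shank [ 428.9 -374.6] [15.5 16.9] ang 34.1 zmed 0.0555 px 317 232
  body [ 429.6 -375.4] [39.9 40.5] ang 34.3
  body [ 493.4 -442.7] [6.6 1.9] ang 16.6
at [ 426.5 -373.5  165.5  124. ]
lin [ -2.3   0.2 134.5] twist z -0.24 rows 2.7
```

>>> apply_moves([
  {"linear": [-0.0028, 0.0002, 0.05], "twist": [0, 0, -0.3], "fingers": -0.2},
  {"linear": [-0.0028, 0.0002, 0.1], "twist": [0, 0, -0.3], "fingers": 0},
  {"linear": [-0.0028, 0.0002, 0.125], "twist": [0, 0, -0.3], "fingers": 0.2},
  {"linear": [-0.0028, 0.0002, 0.1345], "twist": [0, 0, -0.3], "fingers": 0.2},
  {"linear": [-0.0028, 0.0002, 0.1345], "twist": [0, 0, -0.3], "fingers": 0.2},
])

```text
clock: 15.95
position: [0.4276, -0.3757, 0.0301]
tool_rot: [-0.001, 0.467, 0.884, 0.0]
contact_force: [0.0, -0.3, 0.1]
gripper_width: 0.0366
finger_force: 0.0
```

>>> apply_moves([
  {"linear": [0, 0, 0], "twist": [0, 0, 0], "fingers": 1},
  {"linear": [0, 0, 0], "twist": [0, 0, 0], "fingers": 1},
  {"linear": [0, 0, 0], "twist": [0, 0, 0], "fingers": 1},
  {"linear": [0, 0, 0], "twist": [0, 0, 0], "fingers": 1},
  {"linear": [0, 0, 0], "twist": [0, 0, 0], "fingers": 1},
])

```text
clock: 16.45
position: [0.4287, -0.3768, 0.0325]
tool_rot: [0.002, 0.467, 0.884, -0.0]
contact_force: [-0.2, 0.4, 6.6]
gripper_width: 0.0159
finger_force: 40.0
```

```bash
cat >> h.py <<'E'
A=np.radians(-86.0); O=np.array([618.0,-64.1])
def T2W(x,y): return O+x*np.array([np.cos(A),np.sin(A)])+y*np.array([-np.sin(A),np.cos(A)])
E
python3 -c "
from h import *
print(pose()[0],ctrl.observe()['gripper_width'])
w=T2W(-1,-21.8); print(w); p=pose()[0]*[1000,1000,1000,1]
plan((p[0],p[1],170,p[3]),(0.5*(p[0]+w[0]),.5*(p[1]+w[1]),170,p[3]-15),(*w,170,94.0),(*w,50,94))"
```

```text
[ 4.28725574e-01 -3.76792641e-01  3.24978985e-02  1.24312726e+02] 0.015895773043487917
[596.18334723 -64.62312708]
at [ 428.7 -376.8   32.5  124.3]
lin [   0.     0.  -137.5] twist z -0.0 rows 2.8
lin [ 81.7 157.1  -0. ] twist z 15.0 rows 3.5
lin [119.6 130.6  -0. ] twist z 15.31 rows 3.5
lin [  0.   0. 120.] twist z -0.0 rows 2.4
```

>>> apply_moves([
  {"linear": [0, 0, -0.04], "twist": [0, 0, 0], "fingers": 1},
  {"linear": [0, 0, -0.09], "twist": [0, 0, 0], "fingers": 1},
  {"linear": [0, 0, -0.1375], "twist": [0, 0, 0], "fingers": 1},
  {"linear": [0, 0, -0.1375], "twist": [0, 0, 0], "fingers": 1},
])

```text
clock: 16.85
position: [0.4308, -0.3789, 0.1754]
tool_rot: [0.007, 0.467, 0.884, -0.002]
contact_force: [-0.0, -0.9, -2.1]
gripper_width: 0.0157
finger_force: 40.0
```

>>> apply_moves([
  {"linear": [0.0817, 0.157, 0], "twist": [0, 0, 15], "fingers": 1},
  {"linear": [0.0817, 0.157, 0], "twist": [0, 0, 15], "fingers": 1},
  {"linear": [0.0817, 0.157, 0], "twist": [0, 0, 15], "fingers": 1},
  {"linear": [0.0817, 0.157, 0], "twist": [0, 0, 15], "fingers": 1},
  {"linear": [0.0817, 0.157, 0], "twist": [0, 0, 15], "fingers": 1},
])

```text
clock: 17.35
position: [0.5121, -0.2162, 0.1669]
tool_rot: [-0.002, 0.577, 0.817, 0.001]
contact_force: [-0.2, -0.7, -4.2]
gripper_width: 0.0157
finger_force: 40.0
```

>>> apply_moves([
  {"linear": [0.1196, 0.1306, 0], "twist": [0, 0, 15.3], "fingers": 1},
  {"linear": [0.1196, 0.1306, 0], "twist": [0, 0, 15.3], "fingers": 1},
  {"linear": [0.1196, 0.1306, 0], "twist": [0, 0, 15.3], "fingers": 1},
  {"linear": [0.1196, 0.1306, 0], "twist": [0, 0, 15.3], "fingers": 1},
  {"linear": [0.1196, 0.1306, 0], "twist": [0, 0, 15.3], "fingers": 1},
])

```text
clock: 17.85
position: [0.596, -0.0611, 0.1668]
tool_rot: [-0.001, 0.681, 0.733, 0.0]
contact_force: [-0.6, -0.8, -3.6]
gripper_width: 0.0158
finger_force: 40.0
```

>>> apply_moves([
  {"linear": [0, 0, 0], "twist": [0, 0, 0], "fingers": 1},
  {"linear": [0, 0, 0], "twist": [0, 0, 0], "fingers": 1},
  {"linear": [0, 0, 0], "twist": [0, 0, 0], "fingers": 1},
  {"linear": [0, 0, 0], "twist": [0, 0, 0], "fingers": 1},
])

```text
clock: 18.25
position: [0.5947, -0.0652, 0.1685]
tool_rot: [-0.0, 0.683, 0.731, -0.0]
contact_force: [-0.3, -0.1, -3.3]
gripper_width: 0.0158
finger_force: 40.0
```

```bash
python3 held.py w7; python3 -c "
from tt import *
d=tray_tool(1); walls(d,pose()[0]); plan((*T2W(-1,-21.8),50,94))"
```

```text
z-plane tilt (dz/dx,dz/dy,z0) [ 0.281   0.003  -0.0022]
held [13.2  1.4] [16.5 40.1] 0.3 [[0.0083, -0.0179, -0.0116], [0.0213, 0.0206, 0.0306]]
(array([ 5.94802823e-01, -6.50507330e-02,  1.68512321e-01,  9.39265176e+01]), array([-1.51030604e-05, -2.08264472e-04, -9.99999978e-01])) 0.015971579921310874
cheek world [613.9  14.8] [102.5  27.5] 3.95 tool xy [78.4 24.5] cols 278 423
  pose [ 5.94800e-01 -6.51000e-02  1.68500e-01  9.39265e+01] [ 5.94900e-01 -6.49000e-02  1.68600e-01  9.39407e+01] z [ 2.e-04 -2.e-04 -1.e+00]
at [594.9 -64.9 168.6  93.9]
lin [  0.2   1.3 118.6] twist z -0.06 rows 2.4
```

>>> apply_moves([
  {"linear": [-0.0025, 0.0013, 0.03], "twist": [0, 0, 0], "fingers": 1},
  {"linear": [-0.0025, 0.0013, 0.06], "twist": [0, 0, 0], "fingers": 1},
  {"linear": [-0.0025, 0.0013, 0.085], "twist": [0, 0, 0], "fingers": 1},
  {"linear": [-0.0025, 0.0013, 0.098], "twist": [0, 0, 0], "fingers": 1},
  {"linear": [-0.0025, 0.0013, 0.1], "twist": [0, 0, 0], "fingers": 1},
])

```text
clock: 18.85
position: [0.5956, -0.0666, 0.0669]
tool_rot: [-0.001, 0.682, 0.731, -0.001]
contact_force: [-1.1, 0.6, -3.4]
gripper_width: 0.0157
finger_force: 40.0
```

>>> apply_moves([
  {"linear": [0, 0, 0], "twist": [0, 0, 0], "fingers": 1},
  {"linear": [0, 0, 0.004], "twist": [0, 0, 0], "fingers": 1},
  {"linear": [0, 0, 0.008], "twist": [0, 0, 0], "fingers": 1},
  {"linear": [0, 0, 0.012], "twist": [0, 0, 0], "fingers": 1},
  {"linear": [0, 0, 0.015], "twist": [0, 0, 0], "fingers": 1},
])

```text
clock: 19.35
position: [0.5966, -0.0664, 0.0534]
tool_rot: [0.0, 0.682, 0.731, 0.0]
contact_force: [-0.5, 0.2, -3.1]
gripper_width: 0.0154
finger_force: 40.0
```

>>> apply_moves([
  {"linear": [0, 0, 0.004], "twist": [0, 0, 0], "fingers": 1},
  {"linear": [0, 0, 0.006], "twist": [0, 0, 0], "fingers": 1},
  {"linear": [0, 0, 0.006], "twist": [0, 0, 0], "fingers": 1},
])

```text
clock: 19.65
position: [0.5964, -0.0664, 0.047]
tool_rot: [-0.0, 0.682, 0.731, -0.0]
contact_force: [-0.5, -0.3, -3.2]
gripper_width: 0.0157
finger_force: 40.0
```

>>> apply_moves([
  {"linear": [0, 0, 0.003], "twist": [0, 0, 0], "fingers": 1},
  {"linear": [0, 0, 0.006], "twist": [0, 0, 0], "fingers": 1},
  {"linear": [0, 0, 0.006], "twist": [0, 0, 0], "fingers": 1},
  {"linear": [0, 0, 0.006], "twist": [0, 0, 0], "fingers": 0.3},
  {"linear": [0, 0, 0.006], "twist": [0, 0, 0], "fingers": 0.3},
])

```text
clock: 20.15
position: [0.5973, -0.0666, 0.0422]
tool_rot: [0.001, 0.682, 0.731, 0.0]
contact_force: [0.5, 0.7, -0.9]
gripper_width: 0.0291
finger_force: 0.0
```

>>> apply_moves([
  {"linear": [0, 0, 0], "twist": [0, 0, 0], "fingers": 0.3},
  {"linear": [0, 0, -0.03], "twist": [0, 0, 0], "fingers": 0.3},
  {"linear": [0, 0, -0.08], "twist": [0, 0, 0], "fingers": 0},
  {"linear": [0, 0, -0.125], "twist": [0, 0, 0], "fingers": -0.4},
  {"linear": [0, 0, -0.125], "twist": [0, 0, 0], "fingers": -0.4},
])

```text
clock: 20.65
position: [0.601, -0.067, 0.1741]
tool_rot: [0.006, 0.682, 0.731, 0.004]
contact_force: [0.5, 0.2, -0.3]
gripper_width: 0.0531
finger_force: 0.0
```

>>> apply_moves([
  {"linear": [-0.0305, -0.175, 0], "twist": [0, 0, 0], "fingers": -0.3},
  {"linear": [-0.0305, -0.175, 0], "twist": [0, 0, 0], "fingers": -0.3},
  {"linear": [-0.0305, -0.175, 0], "twist": [0, 0, 0], "fingers": -0.3},
  {"linear": [-0.0305, -0.175, 0], "twist": [0, 0, 0], "fingers": -0.3},
  {"linear": [-0.0305, -0.175, 0], "twist": [0, 0, 0], "fingers": -0.3},
])

```text
clock: 21.15
position: [0.4202, -0.1093, 0.1663]
tool_rot: [-0.001, 0.683, 0.731, -0.001]
contact_force: [0.4, 0.2, 0.5]
gripper_width: 0.0592
finger_force: 0.0
```

>>> apply_moves([
  {"linear": [0, 0, 0], "twist": [0, 0, 0], "fingers": -0.3},
  {"linear": [0, 0, 0], "twist": [0, 0, 0], "fingers": -0.3},
  {"linear": [0, 0, 0], "twist": [0, 0, 0], "fingers": -0.3},
  {"linear": [0, 0, 0], "twist": [0, 0, 0], "fingers": -0.3},
])

```text
clock: 21.55
position: [0.425, -0.109, 0.1662]
tool_rot: [-0.0, 0.682, 0.732, -0.0]
contact_force: [-0.2, 0.5, -0.3]
gripper_width: 0.0593
finger_force: 0.0
```

```bash
python3 -c "from h import *; grab(yaw0=94)"
```

```text
tilt [-0.0001  0.    ]
shank [456.9 -59. ] [15.8 16.8] ang 37.3 zmed 0.0557 px 361 171
shank [ 429.1 -107.3] [14.6 16.8] ang 4.1 zmed 0.0556 px 320 229
  body [357.2 -42.4] [6.9 4.2] ang 88.2
  body [457.3 -59.4] [39.9 40.2] ang 37.6
  body [ 429.  -108.4] [38.6 39.3] ang 5.2
at [ 424.8 -109.   166.2   94. ]
lin [  1.4   3.2 135.2] twist z 0.04 rows 2.7
```

>>> apply_moves([
  {"linear": [0.001, 0.003, 0.05], "twist": [0, 0, 0], "fingers": -0.2},
  {"linear": [0.001, 0.003, 0.1], "twist": [0, 0, 0], "fingers": 0},
  {"linear": [0.001, 0.003, 0.125], "twist": [0, 0, 0], "fingers": 0.2},
  {"linear": [0.001, 0.003, 0.135], "twist": [0, 0, 0], "fingers": 0.2},
  {"linear": [0.001, 0.003, 0.135], "twist": [0, 0, 0], "fingers": 0.2},
])

```text
clock: 22.1
position: [0.4269, -0.1077, 0.0305]
tool_rot: [-0.001, 0.682, 0.731, -0.001]
contact_force: [0.7, 0.1, 0.7]
gripper_width: 0.0365
finger_force: 0.0
```

>>> apply_moves([
  {"linear": [0, 0, 0], "twist": [0, 0, 0], "fingers": 1},
  {"linear": [0, 0, 0], "twist": [0, 0, 0], "fingers": 1},
  {"linear": [0, 0, 0], "twist": [0, 0, 0], "fingers": 1},
  {"linear": [0, 0, 0], "twist": [0, 0, 0], "fingers": 1},
  {"linear": [0, 0, 0], "twist": [0, 0, 0], "fingers": 1},
])

```text
clock: 22.6
position: [0.428, -0.1082, 0.0326]
tool_rot: [0.001, 0.682, 0.731, 0.001]
contact_force: [-1.5, -0.3, 6.5]
gripper_width: 0.0146
finger_force: 40.0
```

```bash
python3 -c "
from h import *
print(pose()[0],ctrl.observe()['gripper_width'])
w=T2W(0.8,21.6); p=pose()[0]*[1000,1000,1000,1]
plan((p[0],p[1],170,p[3]),(*w,170,94.0))"
```

```text
[ 4.28004339e-01 -1.08231107e-01  3.26268175e-02  9.40125388e+01] 0.014641102956930925
at [ 428.  -108.2   32.6   94. ]
lin [   0.     0.  -137.4] twist z -0.0 rows 2.7
lin [ 29.9 214.2  -0. ] twist z 0.01 rows 4.3
```

>>> apply_moves([
  {"linear": [0, 0, -0.04], "twist": [0, 0, 0], "fingers": 1},
  {"linear": [0, 0, -0.09], "twist": [0, 0, 0], "fingers": 1},
  {"linear": [0, 0, -0.137], "twist": [0, 0, 0], "fingers": 1},
  {"linear": [0, 0, -0.137], "twist": [0, 0, 0], "fingers": 1},
])

```text
clock: 23.0
position: [0.4311, -0.109, 0.1744]
tool_rot: [0.006, 0.682, 0.731, 0.003]
contact_force: [0.8, 0.2, -3.2]
gripper_width: 0.0152
finger_force: 40.0
```

>>> apply_moves([
  {"linear": [0.03, 0.214, 0], "twist": [0, 0, 0], "fingers": 1},
  {"linear": [0.03, 0.214, 0], "twist": [0, 0, 0], "fingers": 1},
  {"linear": [0.03, 0.214, 0], "twist": [0, 0, 0], "fingers": 1},
  {"linear": [0.03, 0.214, 0], "twist": [0, 0, 0], "fingers": 1},
  {"linear": [0.03, 0.214, 0], "twist": [0, 0, 0], "fingers": 1},
])

```text
clock: 23.5
position: [0.6421, -0.0616, 0.1657]
tool_rot: [-0.0, 0.681, 0.732, 0.0]
contact_force: [-1.6, -0.0, -2.7]
gripper_width: 0.0151
finger_force: 40.0
```

>>> apply_moves([
  {"linear": [0, 0, 0], "twist": [0, 0, 0], "fingers": 1},
  {"linear": [0, 0, 0], "twist": [0, 0, 0], "fingers": 1},
  {"linear": [0, 0, 0], "twist": [0, 0, 0], "fingers": 1},
  {"linear": [0, 0, 0], "twist": [0, 0, 0], "fingers": 1},
  {"linear": [0, 0, 0], "twist": [0, 0, 0], "fingers": 1},
])

```text
clock: 24.0
position: [0.6377, -0.0634, 0.1689]
tool_rot: [0.0, 0.682, 0.731, 0.0]
contact_force: [0.0, 0.6, -3.1]
gripper_width: 0.0151
finger_force: 40.0
```

```bash
python3 held.py w8; python3 -c "
from tt import *
d=tray_tool(1); plan((*T2W(0.8,21.6),50,94))"
```

```text
z-plane tilt (dz/dx,dz/dy,z0) [ 0.5082 -0.0159 -0.0008]
held [9.7 1.1] [37.  19.7] 89.7 [[0.0018, -0.015, -0.0114], [0.0193, 0.0172, 0.0301]]
(array([ 6.37915580e-01, -6.33282820e-02,  1.68909896e-01,  9.39829207e+01]), array([ 3.69297251e-04, -1.69552275e-04, -9.99999917e-01])) 0.015280346581453755
cheek world [614.1  14.9] [102.5  27.5] 4.01 tool xy [ 79.7 -18.3] cols 217 362
  pose [ 6.37900e-01 -6.33000e-02  1.68900e-01  9.39829e+01] [ 6.38100e-01 -6.33000e-02  1.68900e-01  9.39852e+01] z [ 4.e-04 -1.e-04 -1.e+00]
at [638.1 -63.3 168.9  94. ]
lin [ -0.2   1.5 118.9] twist z -0.01 rows 2.4
```

View pics/w8.png

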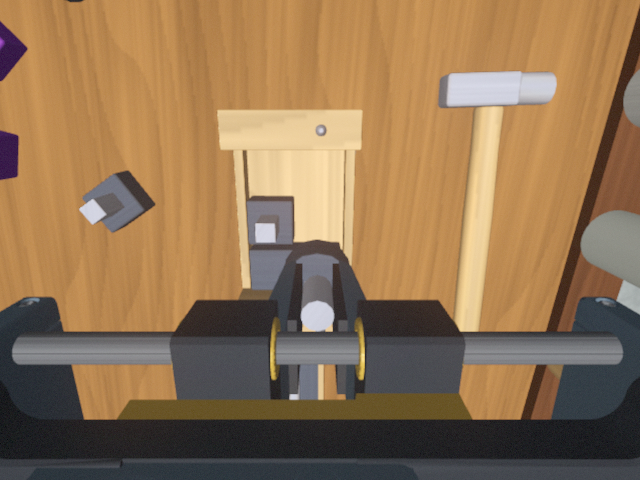

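The round die is held at (317,265). Square A is seated in the tray at (270,220), flat beside the near wall. The long die is below it.

>>> apply_moves([
  {"linear": [0.0002, 0.0019, 0.03], "twist": [0, 0, 0], "fingers": 1},
  {"linear": [0.0002, 0.0019, 0.06], "twist": [0, 0, 0], "fingers": 1},
  {"linear": [0.0002, 0.0019, 0.085], "twist": [0, 0, 0], "fingers": 1},
  {"linear": [0.0002, 0.0019, 0.098], "twist": [0, 0, 0], "fingers": 1},
  {"linear": [0.0002, 0.0019, 0.1], "twist": [0, 0, 0], "fingers": 1},
])

```text
clock: 24.6
position: [0.6393, -0.0627, 0.0669]
tool_rot: [-0.001, 0.682, 0.731, -0.001]
contact_force: [-0.0, 0.1, -2.3]
gripper_width: 0.015
finger_force: 40.0
```

>>> apply_moves([
  {"linear": [0, 0, 0], "twist": [0, 0, 0], "fingers": 1},
  {"linear": [0, 0, 0.004], "twist": [0, 0, 0], "fingers": 1},
  {"linear": [0, 0, 0.008], "twist": [0, 0, 0], "fingers": 1},
  {"linear": [0, 0, 0.012], "twist": [0, 0, 0], "fingers": 1},
  {"linear": [0, 0, 0.015], "twist": [0, 0, 0], "fingers": 1},
])

```text
clock: 25.1
position: [0.6404, -0.0627, 0.0534]
tool_rot: [0.0, 0.682, 0.731, 0.0]
contact_force: [-0.5, 0.2, -2.7]
gripper_width: 0.015
finger_force: 40.0
```

>>> apply_moves([
  {"linear": [0, 0, 0.004], "twist": [0, 0, 0], "fingers": 1},
  {"linear": [0, 0, 0.006], "twist": [0, 0, 0], "fingers": 1},
  {"linear": [0, 0, 0.006], "twist": [0, 0, 0], "fingers": 1},
])

```text
clock: 25.4
position: [0.6401, -0.0627, 0.0469]
tool_rot: [-0.0, 0.682, 0.731, -0.0]
contact_force: [0.2, 0.1, -3.6]
gripper_width: 0.015
finger_force: 40.0
```

>>> apply_moves([
  {"linear": [0, 0, 0.003], "twist": [0, 0, 0], "fingers": 1},
  {"linear": [0, 0, 0.006], "twist": [0, 0, 0], "fingers": 1},
  {"linear": [0, 0, 0.006], "twist": [0, 0, 0], "fingers": 1},
  {"linear": [0, 0, 0.006], "twist": [0, 0, 0], "fingers": 0.3},
  {"linear": [0, 0, 0.006], "twist": [0, 0, 0], "fingers": 0.3},
])

```text
clock: 25.9
position: [0.641, -0.0628, 0.0422]
tool_rot: [0.001, 0.682, 0.731, 0.0]
contact_force: [0.2, 0.1, -0.4]
gripper_width: 0.0281
finger_force: 0.0
```

>>> apply_moves([
  {"linear": [0, 0, 0], "twist": [0, 0, 0], "fingers": 0.3},
  {"linear": [0, 0, -0.03], "twist": [0, 0, 0], "fingers": 0.3},
  {"linear": [0, 0, -0.08], "twist": [0, 0, 0], "fingers": 0.1},
  {"linear": [0, 0, -0.125], "twist": [0, 0, 0], "fingers": -0.4},
  {"linear": [0, 0, -0.125], "twist": [0, 0, 0], "fingers": -0.4},
])

```text
clock: 26.4
position: [0.6447, -0.0632, 0.1747]
tool_rot: [0.006, 0.682, 0.731, 0.005]
contact_force: [0.9, 0.1, 0.7]
gripper_width: 0.0529
finger_force: 0.0
```

>>> apply_moves([
  {"linear": [0.0165, -0.182, 0], "twist": [0, 0, -33.5], "fingers": -0.3},
  {"linear": [0.0165, -0.182, 0], "twist": [0, 0, -33.5], "fingers": -0.3},
  {"linear": [0.0165, -0.182, 0], "twist": [0, 0, -33.5], "fingers": -0.3},
  {"linear": [0.0165, -0.182, 0], "twist": [0, 0, -33.5], "fingers": -0.3},
  {"linear": [0.0165, -0.182, 0], "twist": [0, 0, -33.5], "fingers": -0.3},
])

```text
clock: 26.9
position: [0.4527, -0.0586, 0.1662]
tool_rot: [-0.002, 0.442, 0.897, -0.001]
contact_force: [0.3, -0.2, -0.4]
gripper_width: 0.0593
finger_force: 0.0
```

>>> apply_moves([
  {"linear": [0, 0, 0], "twist": [0, 0, 0], "fingers": -0.3},
  {"linear": [0, 0, 0], "twist": [0, 0, 0], "fingers": -0.3},
  {"linear": [0, 0, 0], "twist": [0, 0, 0], "fingers": -0.3},
  {"linear": [0, 0, 0], "twist": [0, 0, 0], "fingers": -0.3},
])

```text
clock: 27.3
position: [0.4586, -0.059, 0.1662]
tool_rot: [-0.0, 0.442, 0.897, -0.0]
contact_force: [0.4, 0.1, -0.3]
gripper_width: 0.0595
finger_force: 0.0
```

```bash
python3 -c "from h import *; grab()"
```

```text
tilt [-0.0001 -0.    ]
shank [456.3 -58.1] [15.5 17.6] ang 37.5 zmed 0.0556 px 314 227
  body [456.9 -58.9] [39.9 40. ] ang 38.0
at [458.4 -59.  166.1 127.5]
lin [  2.   -2.3 135.1] twist z -0.51 rows 2.7
```

>>> apply_moves([
  {"linear": [0.0015, -0.0022, 0.05], "twist": [0, 0, -0.4], "fingers": -0.2},
  {"linear": [0.0015, -0.0022, 0.1], "twist": [0, 0, -0.4], "fingers": 0},
  {"linear": [0.0015, -0.0022, 0.125], "twist": [0, 0, -0.4], "fingers": 0.2},
  {"linear": [0.0015, -0.0022, 0.135], "twist": [0, 0, -0.4], "fingers": 0.2},
  {"linear": [0.0015, -0.0022, 0.135], "twist": [0, 0, -0.4], "fingers": 0.2},
])

```text
clock: 27.85
position: [0.4548, -0.0591, 0.0305]
tool_rot: [-0.001, 0.439, 0.898, -0.0]
contact_force: [-1.1, 0.3, 0.8]
gripper_width: 0.0367
finger_force: 0.0
```

>>> apply_moves([
  {"linear": [0, 0, 0], "twist": [0, 0, 0], "fingers": 1},
  {"linear": [0, 0, 0], "twist": [0, 0, 0], "fingers": 1},
  {"linear": [0, 0, 0], "twist": [0, 0, 0], "fingers": 1},
  {"linear": [0, 0, 0], "twist": [0, 0, 0], "fingers": 1},
  {"linear": [0, 0, 0], "twist": [0, 0, 0], "fingers": 1},
])

```text
clock: 28.35
position: [0.4559, -0.0593, 0.0326]
tool_rot: [0.001, 0.439, 0.898, 0.0]
contact_force: [-0.6, -0.3, 7.0]
gripper_width: 0.0158
finger_force: 40.0
```

```bash
python3 -c "
from h import *
print(pose()[0],ctrl.observe()['gripper_width'])
w=T2W(-42.3,21.8); p=pose()[0]*[1000,1000,1000,1]
plan((p[0],p[1],170,p[3]),(*w,170,94.0))"
```

```text
[ 4.55940484e-01 -5.93281753e-02  3.26355378e-02  1.27910733e+02] 0.015830207991418217
at [455.9 -59.3  32.6 127.9]
lin [   0.     0.  -137.4] twist z -0.0 rows 2.7
lin [-80.4 166.6  -0. ] twist z 33.91 rows 3.9
```

>>> apply_moves([
  {"linear": [0, 0, -0.04], "twist": [0, 0, 0], "fingers": 1},
  {"linear": [0, 0, -0.09], "twist": [0, 0, 0], "fingers": 1},
  {"linear": [0, 0, -0.137], "twist": [0, 0, 0], "fingers": 1},
  {"linear": [0, 0, -0.137], "twist": [0, 0, 0], "fingers": 1},
])

```text
clock: 28.75
position: [0.4591, -0.0597, 0.1744]
tool_rot: [0.007, 0.439, 0.898, 0.002]
contact_force: [0.9, -0.4, -3.3]
gripper_width: 0.0157
finger_force: 40.0
```

>>> apply_moves([
  {"linear": [-0.0804, 0.168, 0], "twist": [0, 0, 33.9], "fingers": 1},
  {"linear": [-0.0804, 0.168, 0], "twist": [0, 0, 33.9], "fingers": 1},
  {"linear": [-0.0804, 0.168, 0], "twist": [0, 0, 33.9], "fingers": 1},
  {"linear": [-0.0804, 0.168, 0], "twist": [0, 0, 33.9], "fingers": 1},
  {"linear": [-0.0804, 0.168, 0], "twist": [0, 0, 33.9], "fingers": 1},
])

```text
clock: 29.25
position: [0.6405, -0.018, 0.1653]
tool_rot: [-0.0, 0.682, 0.731, 0.0]
contact_force: [-0.5, -0.2, -4.0]
gripper_width: 0.0155
finger_force: 40.0
```

>>> apply_moves([
  {"linear": [0, 0, 0], "twist": [0, 0, 0], "fingers": 1},
  {"linear": [0, 0, 0], "twist": [0, 0, 0], "fingers": 1},
  {"linear": [0, 0, 0], "twist": [0, 0, 0], "fingers": 1},
  {"linear": [0, 0, 0], "twist": [0, 0, 0], "fingers": 1},
  {"linear": [0, 0, 0], "twist": [0, 0, 0], "fingers": 1},
])

```text
clock: 29.75
position: [0.6365, -0.0196, 0.1689]
tool_rot: [0.0, 0.682, 0.731, 0.0]
contact_force: [0.1, 0.9, -4.1]
gripper_width: 0.0157
finger_force: 40.0
```

```bash
python3 held.py w9; python3 -c "
from tt import *
d=tray_tool(1); dies(d,z=.064,rad=.13,c=(.62,-.08),lo=.05,hi=.069); plan((*T2W(-42.3,21.8),50,94))"
```

```text
z-plane tilt (dz/dx,dz/dy,z0) [ 0.2582 -0.0018 -0.0015]
held [12.4  1.2] [16.2 40.1] 0.5 [[0.0073, -0.018, -0.0115], [0.0203, 0.0204, 0.03]]
(array([ 6.36629436e-01, -1.95109321e-02,  1.68870408e-01,  9.39993607e+01]), array([ 5.20534955e-04, -1.09117490e-04, -9.99999859e-01])) 0.01622346801825867
cheek world [614.1  15.5] [102.5  27.2] 4.02 tool xy [ 36.5 -20. ] cols 220 357
  pose [ 6.36600e-01 -1.95000e-02  1.68900e-01  9.39994e+01] [ 6.36700e-01 -1.95000e-02  1.68800e-01  9.40021e+01] z [ 4.e-04 -1.e-04 -1.e+00]
shank [613.1  28. ] [102.9   3.8] ang 4.0 zmed 0.0647 px 289 170
shank [597.9 -63.4] [15.8 18.6] ang 2.1 zmed 0.0635 px 265 279
shank [ 640.8 -162.2] [21.   5.4] ang 4.0 zmed 0.0661 px 309 383
  body [743.3  46. ] [13.   8.3] ang 2.3
  body [613.6  28.9] [101.2   0.5] ang 4.0
  body [587.6 -54.9] [40.4 89.5] ang 3.9
  body [664.1 -20.2] [ 8.  30.7] ang 4.2
at [636.7 -19.5 168.8  94. ]
lin [ -0.9   0.  118.8] twist z 0.0 rows 2.4
```

>>> apply_moves([
  {"linear": [-0.001, 0.0003, 0.03], "twist": [0, 0, 0], "fingers": 1},
  {"linear": [-0.001, 0.0003, 0.06], "twist": [0, 0, 0], "fingers": 1},
  {"linear": [-0.001, 0.0003, 0.085], "twist": [0, 0, 0], "fingers": 1},
  {"linear": [-0.001, 0.0003, 0.098], "twist": [0, 0, 0], "fingers": 1},
  {"linear": [-0.001, 0.0003, 0.1], "twist": [0, 0, 0], "fingers": 1},
])

```text
clock: 30.35
position: [0.6363, -0.0203, 0.0668]
tool_rot: [-0.001, 0.682, 0.731, -0.001]
contact_force: [0.4, 0.5, -2.6]
gripper_width: 0.016
finger_force: 40.0
```

>>> apply_moves([
  {"linear": [0, 0, 0], "twist": [0, 0, 0], "fingers": 1},
  {"linear": [0, 0, 0.004], "twist": [0, 0, 0], "fingers": 1},
  {"linear": [0, 0, 0.008], "twist": [0, 0, 0], "fingers": 1},
  {"linear": [0, 0, 0.012], "twist": [0, 0, 0], "fingers": 1},
  {"linear": [0, 0, 0.015], "twist": [0, 0, 0], "fingers": 1},
])

```text
clock: 30.85
position: [0.6373, -0.0203, 0.0533]
tool_rot: [0.0, 0.682, 0.731, 0.0]
contact_force: [-0.5, 0.1, -3.2]
gripper_width: 0.0155
finger_force: 40.0
```

>>> apply_moves([
  {"linear": [0, 0, 0.004], "twist": [0, 0, 0], "fingers": 1},
  {"linear": [0, 0, 0.006], "twist": [0, 0, 0], "fingers": 1},
  {"linear": [0, 0, 0.006], "twist": [0, 0, 0], "fingers": 1},
])

```text
clock: 31.15
position: [0.6371, -0.0203, 0.047]
tool_rot: [-0.0, 0.682, 0.731, -0.0]
contact_force: [0.3, -0.0, -2.9]
gripper_width: 0.0156
finger_force: 40.0
```

>>> apply_moves([
  {"linear": [0, 0, 0.003], "twist": [0, 0, 0], "fingers": 1},
  {"linear": [0, 0, 0.006], "twist": [0, 0, 0], "fingers": 1},
  {"linear": [0, 0, 0.006], "twist": [0, 0, 0], "fingers": 1},
  {"linear": [0, 0, 0.006], "twist": [0, 0, 0], "fingers": 0.3},
  {"linear": [0, 0, 0.006], "twist": [0, 0, 0], "fingers": 0.3},
])

```text
clock: 31.65
position: [0.638, -0.0203, 0.0422]
tool_rot: [0.001, 0.682, 0.731, 0.001]
contact_force: [0.1, 0.2, 0.0]
gripper_width: 0.0286
finger_force: 0.0
```

>>> apply_moves([
  {"linear": [0, 0, 0], "twist": [0, 0, 0], "fingers": 0.3},
  {"linear": [0, 0, -0.03], "twist": [0, 0, 0], "fingers": 0.3},
  {"linear": [0, 0, -0.08], "twist": [0, 0, 0], "fingers": 0.1},
  {"linear": [0, 0, -0.125], "twist": [0, 0, 0], "fingers": -0.4},
  {"linear": [0, 0, -0.125], "twist": [0, 0, 0], "fingers": -0.4},
])

```text
clock: 32.15
position: [0.6417, -0.0205, 0.1746]
tool_rot: [0.006, 0.682, 0.731, 0.005]
contact_force: [0.6, -0.1, 0.1]
gripper_width: 0.0533
finger_force: 0.0
```

>>> apply_moves([
  {"linear": [0.1, -0.12, 0], "twist": [0, 0, 0], "fingers": -0.3},
  {"linear": [0.1, -0.12, 0], "twist": [0, 0, 0], "fingers": -0.3},
  {"linear": [0.1, -0.12, 0], "twist": [0, 0, 0], "fingers": -0.3},
  {"linear": [0.1, -0.12, 0], "twist": [0, 0, 0], "fingers": -0.3},
])

```text
clock: 32.55
position: [0.5055, 0.0731, 0.1661]
tool_rot: [-0.002, 0.681, 0.732, -0.001]
contact_force: [0.9, -0.9, -1.3]
gripper_width: 0.0597
finger_force: 0.0
```

>>> apply_moves([
  {"linear": [0.055, -0.08, 0], "twist": [0, 0, 0], "fingers": -0.3},
  {"linear": [0.055, -0.08, 0], "twist": [0, 0, 0], "fingers": -0.3},
  {"linear": [0.055, -0.08, 0], "twist": [0, 0, 0], "fingers": -0.3},
  {"linear": [0.055, -0.08, 0], "twist": [0, 0, 0], "fingers": -0.3},
  {"linear": [0.055, -0.08, 0], "twist": [0, 0, 0], "fingers": -0.3},
])

```text
clock: 33.05
position: [0.4285, 0.1201, 0.1667]
tool_rot: [0.001, 0.682, 0.731, 0.001]
contact_force: [-0.3, -1.4, 0.8]
gripper_width: 0.0592
finger_force: 0.0
```

>>> apply_moves([
  {"linear": [0, 0, 0], "twist": [0, 0, 0], "fingers": -0.3},
  {"linear": [0, 0, 0], "twist": [0, 0, 0], "fingers": -0.3},
  {"linear": [0, 0, 0], "twist": [0, 0, 0], "fingers": -0.3},
])

```text
clock: 33.35
position: [0.4276, 0.12, 0.1662]
tool_rot: [0.0, 0.682, 0.731, -0.0]
contact_force: [0.7, 0.3, -0.2]
gripper_width: 0.0596
finger_force: 0.0
```

```bash
python3 -c "from h import *; grab(yaw0=94)"
```

```text
tilt [-0.0002 -0.0002]
shank [427.5 123. ] [14.6 16.8] ang 4.0 zmed 0.0556 px 316 227
  body [427.9 122.1] [38.7 38.6] ang 3.4
  body [367.8  74.1] [13.3 39. ] ang 46.4
at [427.4 120.  166.2  94. ]
lin [  2.9  -0.9 135.2] twist z -0.03 rows 2.7
```

>>> apply_moves([
  {"linear": [0.0025, -0.0009, 0.05], "twist": [0, 0, 0], "fingers": -0.2},
  {"linear": [0.0025, -0.0009, 0.1], "twist": [0, 0, 0], "fingers": 0},
  {"linear": [0.0025, -0.0009, 0.125], "twist": [0, 0, 0], "fingers": 0.2},
  {"linear": [0.0025, -0.0009, 0.135], "twist": [0, 0, 0], "fingers": 0.2},
  {"linear": [0.0025, -0.0009, 0.135], "twist": [0, 0, 0], "fingers": 0.2},
])

```text
clock: 33.9
position: [0.4256, 0.1226, 0.0306]
tool_rot: [-0.001, 0.682, 0.731, -0.001]
contact_force: [0.5, -0.3, 1.1]
gripper_width: 0.0368
finger_force: 0.0
```

>>> apply_moves([
  {"linear": [0, 0, 0], "twist": [0, 0, 0], "fingers": 1},
  {"linear": [0, 0, 0], "twist": [0, 0, 0], "fingers": 1},
  {"linear": [0, 0, 0], "twist": [0, 0, 0], "fingers": 1},
  {"linear": [0, 0, 0], "twist": [0, 0, 0], "fingers": 1},
  {"linear": [0, 0, 0], "twist": [0, 0, 0], "fingers": 1},
])

```text
clock: 34.4
position: [0.4266, 0.123, 0.0325]
tool_rot: [0.001, 0.682, 0.731, 0.001]
contact_force: [-1.4, -0.1, 6.3]
gripper_width: 0.0152
finger_force: 40.0
```

```bash
python3 -c "
from h import *
print(pose()[0],ctrl.observe()['gripper_width'])
w=T2W(-42.3,-21.8); p=pose()[0]*[1000,1000,1000,1]
plan((p[0],p[1],170,p[3]),(*w,170,94.0))"
```

```text
[4.26633500e-01 1.22982878e-01 3.25428841e-02 9.40133579e+01] 0.015211190619004162
at [426.6 123.   32.5  94. ]
lin [   0.     0.  -137.5] twist z -0.0 rows 2.7
lin [-157.7  156.    -0. ] twist z 0.01 rows 4.4
```

>>> apply_moves([
  {"linear": [0, 0, -0.04], "twist": [0, 0, 0], "fingers": 1},
  {"linear": [0, 0, -0.09], "twist": [0, 0, 0], "fingers": 1},
  {"linear": [0, 0, -0.137], "twist": [0, 0, 0], "fingers": 1},
  {"linear": [0, 0, -0.137], "twist": [0, 0, 0], "fingers": 1},
])

```text
clock: 34.8
position: [0.43, 0.1238, 0.1744]
tool_rot: [0.004, 0.682, 0.731, 0.006]
contact_force: [0.2, -0.4, -3.0]
gripper_width: 0.0151
finger_force: 40.0
```

>>> apply_moves([
  {"linear": [-0.158, 0.157, 0], "twist": [0, 0, 0], "fingers": 1},
  {"linear": [-0.158, 0.157, 0], "twist": [0, 0, 0], "fingers": 1},
  {"linear": [-0.158, 0.157, 0], "twist": [0, 0, 0], "fingers": 1},
  {"linear": [-0.158, 0.157, 0], "twist": [0, 0, 0], "fingers": 1},
  {"linear": [-0.158, 0.157, 0], "twist": [0, 0, 0], "fingers": 1},
])

```text
clock: 35.3
position: [0.5957, -0.027, 0.1662]
tool_rot: [0.0, 0.683, 0.731, -0.001]
contact_force: [-0.6, 0.4, -2.9]
gripper_width: 0.0152
finger_force: 40.0
```

>>> apply_moves([
  {"linear": [0, 0, 0], "twist": [0, 0, 0], "fingers": 1},
  {"linear": [0, 0, 0], "twist": [0, 0, 0], "fingers": 1},
  {"linear": [0, 0, 0], "twist": [0, 0, 0], "fingers": 1},
  {"linear": [0, 0, 0], "twist": [0, 0, 0], "fingers": 1},
  {"linear": [0, 0, 0], "twist": [0, 0, 0], "fingers": 1},
])

```text
clock: 35.8
position: [0.5929, -0.0231, 0.1686]
tool_rot: [-0.0, 0.682, 0.732, -0.0]
contact_force: [0.3, -0.8, -2.8]
gripper_width: 0.0152
finger_force: 40.0
```

```bash
python3 held.py w10; python3 -c "
from tt import *
d=tray_tool(1); plan((*T2W(-42.3,-21.8),50,94))"
```

```text
z-plane tilt (dz/dx,dz/dy,z0) [ 0.7163 -0.0192 -0.0016]
held [7.7 1. ] [21.2 36.3] 0.1 [[0.0009, -0.0147, -0.0116], [0.0181, 0.0168, 0.0304]]
(array([ 5.93132600e-01, -2.31924163e-02,  1.68698884e-01,  9.40688539e+01]), array([ 2.39662290e-04, -7.05571638e-05, -9.99999969e-01])) 0.015099829427743116
cheek world [613.9  15.3] [102.5  27.9] 4.09 tool xy [36.9 23.5] cols 279 416
  pose [ 5.93100e-01 -2.32000e-02  1.68700e-01  9.40689e+01] [ 5.9330e-01 -2.3300e-02  1.6870e-01  9.4057e+01] z [ 3.e-04 -1.e-04 -1.e+00]
at [593.3 -23.3 168.7  94.1]
lin [-1.000e-01  0.000e+00  1.187e+02] twist z 0.06 rows 2.4
```

View pics/w10.png

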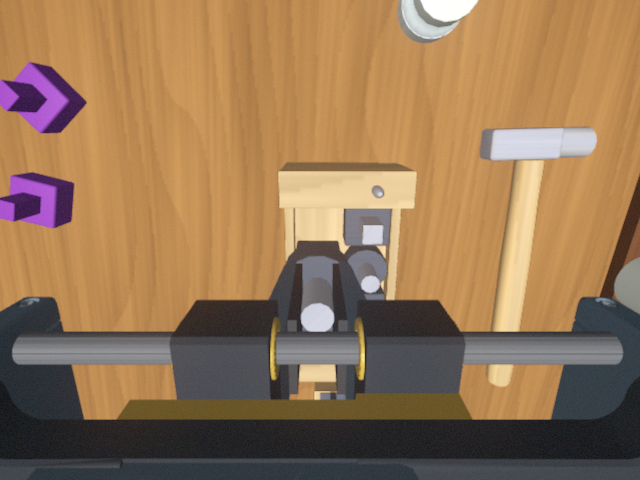

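Square B is seated by the far cheek at (367,225) and the first round die is at (370,270). The last round die is held over the remaining place.

>>> apply_moves([
  {"linear": [0.0017, 0.0004, 0.03], "twist": [0, 0, 0], "fingers": 1},
  {"linear": [0.0017, 0.0004, 0.06], "twist": [0, 0, 0], "fingers": 1},
  {"linear": [0.0017, 0.0004, 0.085], "twist": [0, 0, 0], "fingers": 1},
  {"linear": [0.0017, 0.0004, 0.098], "twist": [0, 0, 0], "fingers": 1},
  {"linear": [0.0017, 0.0004, 0.1], "twist": [0, 0, 0], "fingers": 1},
])

```text
clock: 36.4
position: [0.5928, -0.022, 0.067]
tool_rot: [-0.001, 0.682, 0.731, -0.001]
contact_force: [0.2, -0.2, -3.5]
gripper_width: 0.015
finger_force: 40.0
```

>>> apply_moves([
  {"linear": [0, 0, 0], "twist": [0, 0, 0], "fingers": 1},
  {"linear": [0, 0, 0.004], "twist": [0, 0, 0], "fingers": 1},
  {"linear": [0, 0, 0.008], "twist": [0, 0, 0], "fingers": 1},
  {"linear": [0, 0, 0.012], "twist": [0, 0, 0], "fingers": 1},
  {"linear": [0, 0, 0.015], "twist": [0, 0, 0], "fingers": 1},
])

```text
clock: 36.9
position: [0.5938, -0.0222, 0.0533]
tool_rot: [0.0, 0.682, 0.731, 0.0]
contact_force: [-0.7, 0.0, -3.5]
gripper_width: 0.0151
finger_force: 40.0
```

>>> apply_moves([
  {"linear": [0, 0, 0.004], "twist": [0, 0, 0], "fingers": 1},
  {"linear": [0, 0, 0.006], "twist": [0, 0, 0], "fingers": 1},
  {"linear": [0, 0, 0.006], "twist": [0, 0, 0], "fingers": 1},
])

```text
clock: 37.2
position: [0.5936, -0.0222, 0.047]
tool_rot: [-0.0, 0.682, 0.731, -0.0]
contact_force: [0.2, 0.9, -3.1]
gripper_width: 0.0151
finger_force: 40.0
```

>>> apply_moves([
  {"linear": [0, 0, 0.003], "twist": [0, 0, 0], "fingers": 1},
  {"linear": [0, 0, 0.006], "twist": [0, 0, 0], "fingers": 1},
  {"linear": [0, 0, 0.006], "twist": [0, 0, 0], "fingers": 1},
  {"linear": [0, 0, 0.006], "twist": [0, 0, 0], "fingers": 0.3},
  {"linear": [0, 0, 0.006], "twist": [0, 0, 0], "fingers": 0.3},
])

```text
clock: 37.7
position: [0.5945, -0.0222, 0.0421]
tool_rot: [0.001, 0.682, 0.731, 0.0]
contact_force: [0.0, -0.9, 0.1]
gripper_width: 0.0282
finger_force: 0.0
```

>>> apply_moves([
  {"linear": [0, 0, 0], "twist": [0, 0, 0], "fingers": 0.3},
  {"linear": [0, 0, -0.03], "twist": [0, 0, 0], "fingers": 0.3},
  {"linear": [0, 0, -0.08], "twist": [0, 0, 0], "fingers": 0.1},
  {"linear": [0, 0, -0.13], "twist": [0, 0, 0], "fingers": -0.4},
  {"linear": [0, 0, -0.18], "twist": [0, 0, 0], "fingers": -1},
])

```text
clock: 38.2
position: [0.5937, -0.0221, 0.2238]
tool_rot: [0.0, 0.682, 0.731, 0.0]
contact_force: [0.9, -0.1, 0.3]
gripper_width: 0.0531
finger_force: 0.0
```

>>> apply_moves([
  {"linear": [0.02, 0.022, -0.05], "twist": [0, 0, 0], "fingers": -1},
  {"linear": [0.02, 0.022, -0.05], "twist": [0, 0, 0], "fingers": -1},
  {"linear": [0.02, 0.022, -0.05], "twist": [0, 0, 0], "fingers": -1},
  {"linear": [0.02, 0.022, -0.05], "twist": [0, 0, 0], "fingers": -1},
  {"linear": [0.02, 0.022, -0.05], "twist": [0, 0, 0], "fingers": -1},
])

```text
clock: 38.7
position: [0.6131, -0.001, 0.2692]
tool_rot: [-0.002, 0.682, 0.731, -0.002]
contact_force: [-0.6, 0.3, 0.7]
gripper_width: 0.0906
finger_force: 0.0
```

```bash
python3 - <<'E'
from h import *
print(pose()); d=cam("wrist"); save(d,"w11"); P=cloud(d)
for k,Q,r,u,v in comps(P,.055,.067,(.56,.68,-.13,.01),8): print("shank",np.round(r[0],1),np.round(r[1],1),"z %.4f"%np.percentile(Q[:,2],60),int(u),int(v))
print("knob",[np.round(r[0],1) for k,Q,r,u,v in comps(P,.105,.14,(.5,.75,-.3,-.1),8)])
d=cam("top"); P=cloud(d)
for k,Q,r,u,v in comps(P,.008,.06,(.4,.72,.22,.42),20): print("plate",np.round(r[0],1),np.round(r[1],1),r[2],"zmax %.3f"%Q[:,2].max())
E
```

```text
(array([ 6.13114058e-01, -1.00334562e-03,  2.69192018e-01,  9.39915307e+01]), array([-4.46855345e-03, -2.49795573e-04, -9.99989985e-01]))
shank [638.4 -20. ] [15.4 16.3] z 0.0637 338 224
shank [595.  -23.3] [14.9 15.1] z 0.0638 298 224
shank [597.6 -64.9] [15.6 16.5] z 0.0637 299 260
shank [641.7 -62.6] [15.1 14.9] z 0.0636 338 261
shank [ 622.4 -107.5] [15.1 15.5] z 0.0638 318 296
shank [ 640.  -127.5] [70.9  2.3] z 0.0622 333 312
knob [array([ 630.2, -208.3])]
plate [709.1 375.5] [43.7 87.6] 34.3521614074707 zmax 0.027
plate [628.4 334.3] [16.3 34.3] 4.872333526611328 zmax 0.033
plate [552.  318.3] [69.5 30. ] 21.665311813354492 zmax 0.050
plate [537.8 414.8] [10.1 51.7] 89.944091796875 zmax 0.027
```

View pics/w11.png

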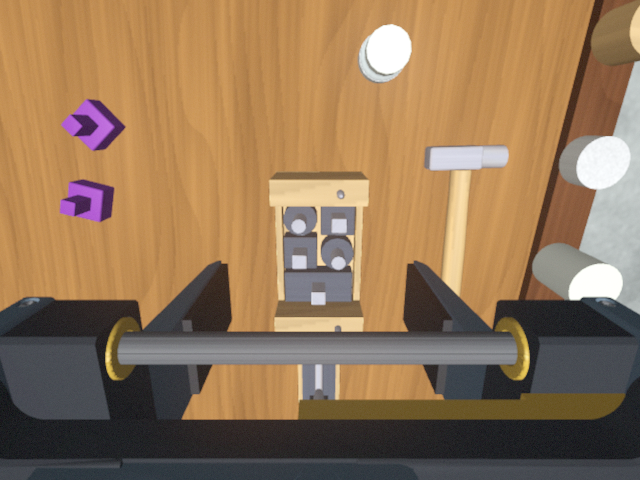

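All five dies stand flat, with shank tops at z=63.7 mm. The bolt is drawn and the purple look-alikes are untouched. Next is the plate.

>>> apply_moves([
  {"linear": [0.19, -0.02, 0], "twist": [0, 0, -40], "fingers": -1},
  {"linear": [0.19, -0.02, 0], "twist": [0, 0, -40], "fingers": -1},
  {"linear": [0.19, -0.02, 0], "twist": [0, 0, -40], "fingers": -1},
  {"linear": [0.19, -0.02, 0], "twist": [0, 0, -40], "fingers": -1},
  {"linear": [0.19, -0.02, 0], "twist": [0, 0, -40], "fingers": -1},
])

```text
clock: 39.3
position: [0.5796, 0.192, 0.2703]
tool_rot: [-0.001, 0.386, 0.923, 0.0]
contact_force: [-0.5, -1.9, -0.5]
gripper_width: 0.091
finger_force: 0.0
```

>>> apply_moves([
  {"linear": [0.11, 0.071, 0.015], "twist": [0, 0, -40], "fingers": -1},
  {"linear": [0.11, 0.071, 0.015], "twist": [0, 0, -40], "fingers": -1},
  {"linear": [0.11, 0.071, 0.015], "twist": [0, 0, -40], "fingers": -1},
  {"linear": [0.11, 0.071, 0.015], "twist": [0, 0, -40], "fingers": -1},
  {"linear": [0.11, 0.071, 0.015], "twist": [0, 0, -40], "fingers": -1},
])

```text
clock: 39.8
position: [0.5549, 0.3167, 0.2549]
tool_rot: [-0.001, 0.049, 0.999, -0.001]
contact_force: [0.4, -0.9, -0.4]
gripper_width: 0.0911
finger_force: 0.0
```

>>> apply_moves([
  {"linear": [0, 0, 0], "twist": [0, 0, -18], "fingers": -0.4},
  {"linear": [0, 0, 0], "twist": [0, 0, -18], "fingers": -0.4},
  {"linear": [0, 0, 0], "twist": [0, 0, -18], "fingers": -0.4},
  {"linear": [0, 0, 0], "twist": [0, 0, -18], "fingers": -0.4},
  {"linear": [0, 0, 0], "twist": [0, 0, -18], "fingers": -0.4},
])

```text
clock: 40.3
position: [0.5557, 0.3157, 0.2561]
tool_rot: [-0.0, -0.103, 0.995, -0.0]
contact_force: [-0.3, 0.1, 0.5]
gripper_width: 0.0639
finger_force: 0.0
```

```bash
python3 - <<'E'
from h import *
print(pose()); d=cam("wrist"); save(d,"w12"); np.savez("w12.npz",**d); P=cloud(d); p=pose()[0]
c=p[:2]; b=(c[0]-.14,c[0]+.14,c[1]-.09,c[1]+.09)
for k,Q,r,u,v in comps(P,.034,.05,b,30): print("handle",np.round(r[0],1),np.round(r[1],1),round(r[2],2),"z %.4f"%np.median(Q[:,2]),int(u),int(v))
for k,Q,r,u,v in comps(P,.018,.034,b,30): print("keeper?",np.round(r[0],1),np.round(r[1],1),round(r[2],2),"z %.4f"%np.median(Q[:,2]),int(u),int(v))
for k,Q,r,u,v in comps(P,.003,.009,b,200): print("plate?",np.round(r[0],1),np.round(r[1],1),round(r[2],2),"z %.4f"%np.median(Q[:,2]),int(u),int(v),k.sum())
E
```

```text
(array([   0.55573912,    0.31570508,    0.25607109, -168.1257885 ]), array([-5.43046020e-04, -3.58066775e-04, -9.99999788e-01]))
handle [551.5 315. ] [59.8 15.8] 10.67 z 0.0414 317 198
keeper? [633.  331.1] [12.7 25. ] 11.22 z 0.0275 316 265
plate? [551.8 314.6] [186.   71.1] 11.14 z 0.0056 317 184 8201
```

View pics/w12.png

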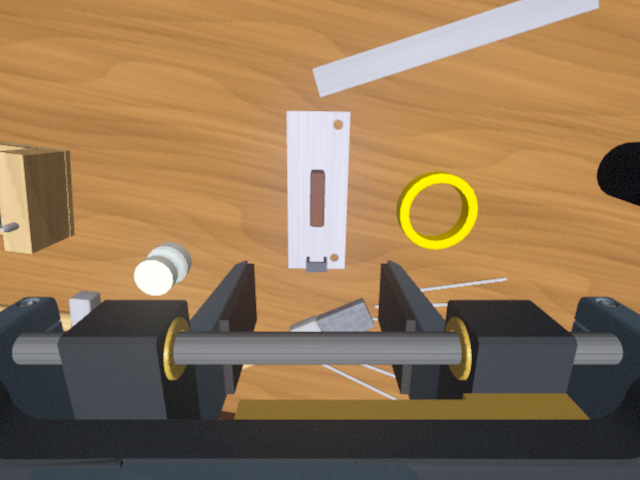

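The plate is at (317,184) with its handle at (317,198) and keeper at (316,265). The holes at (338,125) and (334,258) are on the +y side, as expected, so I'll descend.

```bash
python3 -c "
from h import *
plan((551.9,313.6,14,-168.85))"
```

```text
at [ 555.8  315.7  256.2 -168.1]
lin [  4.2  -1.3 242.2] twist z 0.75 rows 4.8
```

>>> apply_moves([
  {"linear": [0.0042, -0.0013, 0.05], "twist": [0, 0, 0.7], "fingers": -0.3},
  {"linear": [0.0042, -0.0013, 0.1], "twist": [0, 0, 0.7], "fingers": -0.2},
  {"linear": [0.0042, -0.0013, 0.14], "twist": [0, 0, 0.7], "fingers": 0},
  {"linear": [0.0042, -0.0013, 0.17], "twist": [0, 0, 0.7], "fingers": 0.1},
  {"linear": [0.0042, -0.0013, 0.18], "twist": [0, 0, 0.7], "fingers": 0.1},
])

```text
clock: 40.85
position: [0.5499, 0.3126, 0.0728]
tool_rot: [-0.003, -0.098, 0.995, -0.001]
contact_force: [-0.1, 0.9, 0.5]
gripper_width: 0.0413
finger_force: 0.0
```

>>> apply_moves([
  {"linear": [0, 0, 0.03], "twist": [0, 0, 0], "fingers": 0.1},
  {"linear": [0, 0, 0.05], "twist": [0, 0, 0], "fingers": 0.1},
  {"linear": [0, 0, 0.06], "twist": [0, 0, 0], "fingers": 0.1},
  {"linear": [0, 0, 0.061], "twist": [0, 0, 0], "fingers": 0.1},
  {"linear": [0, 0, 0.061], "twist": [0, 0, 0], "fingers": 0.1},
])

```text
clock: 41.35
position: [0.5529, 0.3143, 0.0166]
tool_rot: [0.001, -0.098, 0.995, 0.0]
contact_force: [-0.6, -0.7, 0.3]
gripper_width: 0.0409
finger_force: 0.0
```

```bash
python3 -c "
from h import *
plan((551.9,313.6,14,-168.85))
P=cloud(cam('wrist'));c=pose()[0][:2]; b=(c[0]-.14,c[0]+.14,c[1]-.09,c[1]+.09)
for k,Q,r,u,v in comps(P,.003,.009,b,200): print('plate?',np.round(r[0],1),np.round(r[1],1),round(r[2],2))"
```

```text
at [ 552.9  314.3   16.6 -168.7]
lin [ 1.1 -0.5  2.6] twist z 0.15 rows 0.1
plate? [522. 309.] [124.8  70.6] 11.11
plate? [617.2 327.9] [27.3 69.7] 10.63
```

>>> apply_moves([
  {"linear": [0.001, -0.0005, 0.002], "twist": [0, 0, 0.1], "fingers": 0.1},
  {"linear": [0.001, -0.0005, 0.002], "twist": [0, 0, 0.1], "fingers": 1},
  {"linear": [0.001, -0.0005, 0.002], "twist": [0, 0, 0.1], "fingers": 1},
  {"linear": [0.001, -0.0005, 0.002], "twist": [0, 0, 0.1], "fingers": 1},
  {"linear": [0.001, -0.0005, 0.002], "twist": [0, 0, 0.1], "fingers": 1},
])

```text
clock: 41.9
position: [0.5512, 0.3134, 0.0137]
tool_rot: [0.0, -0.098, 0.995, 0.0]
contact_force: [-0.7, 1.0, 1.6]
gripper_width: 0.0159
finger_force: 40.0
```

>>> apply_moves([
  {"linear": [0, 0, 0], "twist": [0, 0, 0], "fingers": 1},
  {"linear": [0, 0, 0], "twist": [0, 0, 0], "fingers": 1},
])

```text
clock: 42.1
position: [0.5512, 0.3134, 0.0137]
tool_rot: [0.0, -0.098, 0.995, 0.0]
contact_force: [-0.5, 1.1, 2.1]
gripper_width: 0.0158
finger_force: 40.0
```

```bash
python3 -c "
from h import *
p=pose()[0]*[1000,1000,1000,1]; s=ctrl.observe(); print(s['gripper_width'],s['finger_force'],s['contact_force'])
w=T2W(0,0); m=.5*(w+p[:2]); print(w)
plan((p[0],p[1],200,p[3]),(*(p[:2]+(w-p[:2])*.35),220,157),(*(p[:2]+(w-p[:2])*.7),220,122),(*w,200,94.0))"
```

```text
0.01577390857971398 40.000548362731934 [-0.48383765  1.09536221  2.13264378]
[618.  -64.1]
at [ 551.2  313.4   13.7 -168.8]
lin [  -0.     0.  -186.3] twist z -0.0 rows 3.7
lin [   2.7 -134.1  -20. ] twist z 34.2 rows 4.0
lin [ -73.2 -112.5   -0. ] twist z 35.0 rows 4.1
lin [-106.7  -43.    20. ] twist z 28.0 rows 3.3
```

>>> apply_moves([
  {"linear": [0, 0, -0.02], "twist": [0, 0, 0], "fingers": 1},
  {"linear": [0, 0, -0.06], "twist": [0, 0, 0], "fingers": 1},
  {"linear": [0, 0, -0.1], "twist": [0, 0, 0], "fingers": 1},
  {"linear": [0, 0, -0.15], "twist": [0, 0, 0], "fingers": 1},
  {"linear": [0, 0, -0.19], "twist": [0, 0, 0], "fingers": 1},
])

```text
clock: 42.6
position: [0.551, 0.3127, 0.2052]
tool_rot: [0.0, -0.098, 0.995, -0.0]
contact_force: [0.6, -0.3, -3.1]
gripper_width: 0.0155
finger_force: 40.0
```

>>> apply_moves([
  {"linear": [0.001, -0.03, -0.01], "twist": [0, 0, 7], "fingers": 1},
  {"linear": [0.001, -0.06, -0.02], "twist": [0, 0, 14], "fingers": 1},
  {"linear": [0.002, -0.09, -0.02], "twist": [0, 0, 21], "fingers": 1},
  {"linear": [0.0027, -0.12, -0.02], "twist": [0, 0, 28], "fingers": 1},
  {"linear": [0.0027, -0.134, -0.02], "twist": [0, 0, 34], "fingers": 1},
])

```text
clock: 43.1
position: [0.5741, 0.1782, 0.2225]
tool_rot: [-0.001, 0.201, 0.98, -0.001]
contact_force: [0.7, 0.9, -3.5]
gripper_width: 0.0156
finger_force: 40.0
```

>>> apply_moves([
  {"linear": [-0.015, -0.025, 0], "twist": [0, 0, 7], "fingers": 1},
  {"linear": [-0.03, -0.05, 0], "twist": [0, 0, 14], "fingers": 1},
  {"linear": [-0.045, -0.075, 0], "twist": [0, 0, 21], "fingers": 1},
  {"linear": [-0.06, -0.1, 0], "twist": [0, 0, 28], "fingers": 1},
  {"linear": [-0.073, -0.112, 0], "twist": [0, 0, 35], "fingers": 1},
])

```text
clock: 43.6
position: [0.5974, 0.0471, 0.2224]
tool_rot: [-0.001, 0.486, 0.874, -0.001]
contact_force: [-0.7, 0.0, -2.6]
gripper_width: 0.0158
finger_force: 40.0
```

>>> apply_moves([
  {"linear": [-0.025, -0.01, 0.005], "twist": [0, 0, 7], "fingers": 1},
  {"linear": [-0.05, -0.02, 0.01], "twist": [0, 0, 14], "fingers": 1},
  {"linear": [-0.08, -0.033, 0.015], "twist": [0, 0, 21], "fingers": 1},
  {"linear": [-0.106, -0.043, 0.02], "twist": [0, 0, 28], "fingers": 1},
  {"linear": [-0.106, -0.043, 0.02], "twist": [0, 0, 28], "fingers": 1},
])

```text
clock: 44.1
position: [0.6179, -0.0666, 0.2013]
tool_rot: [-0.001, 0.682, 0.731, -0.002]
contact_force: [-0.9, 0.9, -3.3]
gripper_width: 0.0158
finger_force: 40.0
```

```bash
python3 -c "
from h import *
plan((*T2W(0,0),170,94.0)); s=ctrl.observe(); print(s['gripper_width'],s['finger_force'],s['contact_force'])"
```

```text
at [617.9 -66.6 201.3  93.9]
lin [ 2.5  0.3 31.3] twist z -0.07 rows 0.6
0.015796878657314748 40.00000476837158 [-0.86097931  0.94802297 -3.25545934]
```

>>> apply_moves([
  {"linear": [0.0025, 0, 0.03], "twist": [0, 0, 0], "fingers": 1},
  {"linear": [0.0025, 0, 0.055], "twist": [0, 0, 0], "fingers": 1},
  {"linear": [0.0025, 0, 0.07], "twist": [0, 0, 0], "fingers": 1},
  {"linear": [0.0025, 0, 0.07], "twist": [0, 0, 0], "fingers": 1},
  {"linear": [0.0025, 0, 0.07], "twist": [0, 0, 0], "fingers": 1},
])

```text
clock: 44.6
position: [0.6183, -0.0602, 0.1334]
tool_rot: [-0.0, 0.68, 0.733, -0.0]
contact_force: [0.4, -0.9, -1.5]
gripper_width: 0.0158
finger_force: 40.0
```

>>> apply_moves([
  {"linear": [0, 0, 0], "twist": [0, 0, 0], "fingers": 1},
  {"linear": [0, 0, 0], "twist": [0, 0, 0], "fingers": 1},
  {"linear": [0, 0, 0], "twist": [0, 0, 0], "fingers": 1},
])

```text
clock: 44.9
position: [0.6187, -0.0605, 0.1343]
tool_rot: [0.001, 0.681, 0.733, 0.0]
contact_force: [0.9, 0.5, -2.9]
gripper_width: 0.0159
finger_force: 40.0
```

```bash
python3 -c "
from h import *
p,z=pose(); print(p,z); d=cam('wrist'); save(d,'w13'); np.savez('w13.npz',**d); M=np.array(d['mount']); Z=d['range_z']
v,u=np.mgrid[:480,:640]
T=np.stack([(u-d['cx'])/d['fx']*Z,(v-d['cy'])/d['fy']*Z,Z],-1)@M[:3,:3].T+M[:3,3]
k=(np.abs(T[...,2]-.008)<.005)&(np.abs(T[...,1])<.05)&(np.abs(T[...,0])<.11)
r=cv2.minAreaRect((T[k][:,:2]*1000).astype(np.float32)); print('plate',r, k.sum(), T[k].max(0),np.median(T[k][:,2]))
B=np.c_[T[k][:,:2],np.ones(k.sum())]; print('plane',np.linalg.lstsq(B,T[k][:,2],rcond=None)[0])
zc=p[2]-.07
k=(np.abs(T[...,2]-zc)<.005)&(np.abs(T[...,1])<.07)&(T[...,0]>.05)&(T[...,0]<.12)
r=cv2.minAreaRect((T[k][:,:2]*1000).astype(np.float32)); print('cheek',r,k.sum())
"
```

```text
[ 6.18743380e-01 -6.05055645e-02  1.34344414e-01  9.42187481e+01] [ 1.59887745e-03 -2.70827002e-04 -9.99998685e-01]
plate ((9.015182495117188, 1.3046798706054688), (70.36433410644531, 167.28526306152344), 89.91401672363281) 24061 [0.0926736  0.03640191 0.01280338] 0.007929219358768808
plane [0.00029013 0.00096337 0.00791414]
cheek ((75.48029327392578, 0.7608413696289062), (103.25164794921875, 27.510725021362305), 89.98149871826172) 1075
```

View pics/w13.png

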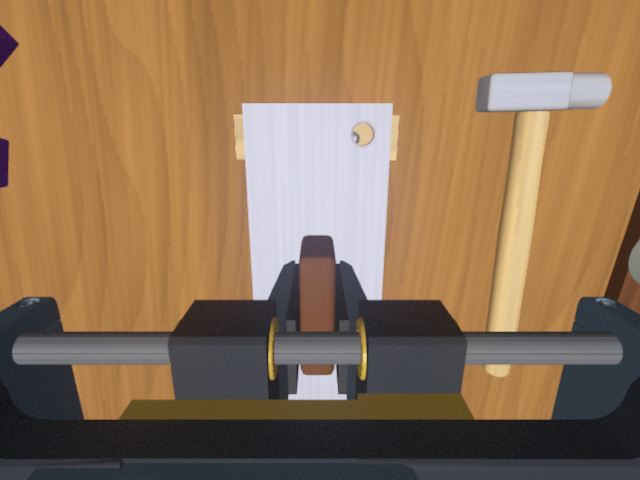

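The plate is held level. The far pin shows at the left edge of its hole (355,137 in a hole centred at 362,134), so I need to move about 3.4 mm towards the bolt and 0.7 mm in -y.

>>> apply_moves([
  {"linear": [-0.0034, -0.0007, 0.015], "twist": [0, 0, 0.1], "fingers": 1},
  {"linear": [-0.0034, -0.0007, 0.025], "twist": [0, 0, 0.1], "fingers": 1},
  {"linear": [-0.0034, -0.0007, 0.026], "twist": [0, 0, 0.1], "fingers": 1},
  {"linear": [-0.0034, -0.0007, 0.026], "twist": [0, 0, 0.1], "fingers": 1},
  {"linear": [-0.0034, -0.0007, 0.026], "twist": [0, 0, 0.1], "fingers": 1},
])

```text
clock: 45.45
position: [0.6183, -0.0639, 0.1079]
tool_rot: [0.0, 0.681, 0.732, 0.0]
contact_force: [0.7, -0.2, -3.0]
gripper_width: 0.0162
finger_force: 40.0
```

>>> apply_moves([
  {"linear": [0, 0, 0], "twist": [0, 0, 0], "fingers": 1},
  {"linear": [0, 0, 0], "twist": [0, 0, 0], "fingers": 1},
  {"linear": [0, 0, 0], "twist": [0, 0, 0], "fingers": 1},
])

```text
clock: 45.75
position: [0.618, -0.0639, 0.1077]
tool_rot: [0.0, 0.681, 0.732, 0.0]
contact_force: [0.2, -1.0, -2.5]
gripper_width: 0.0156
finger_force: 40.0
```

```bash
python3 -c "
from h import *
p,z=pose(); print(p,z,ctrl.observe()['contact_force']); d=cam('wrist'); np.savez('w14.npz',**d); M=np.array(d['mount']); Z=d['range_z']
v,u=np.mgrid[:480,:640]
T=np.stack([(u-d['cx'])/d['fx']*Z,(v-d['cy'])/d['fy']*Z,Z],-1)@M[:3,:3].T+M[:3,3]
k=(np.abs(T[...,2]-.008)<.005)&(np.abs(T[...,1])<.05)&(np.abs(T[...,0])<.11)
r=cv2.minAreaRect((T[k][:,:2]*1000).astype(np.float32)); print('plate',r)
zc=p[2]-.07
k=(np.abs(T[...,2]-zc)<.005)&(np.abs(T[...,1])<.07)&(T[...,0]>.05)&(T[...,0]<.12)
r=cv2.minAreaRect((T[k][:,:2]*1000).astype(np.float32)); print('cheek',r,k.sum())
c=cv2.resize(d['img'][90:190,300:420,::-1],None,fx=5,fy=5,interpolation=cv2.INTER_CUBIC); cv2.imwrite('pics/c14.png',c)
"
```

```text
[ 6.18049332e-01 -6.39485308e-02  1.07734961e-01  9.41126111e+01] [ 5.48899782e-04 -1.47700242e-04 -9.99999838e-01] [ 0.21936741 -0.98707861 -2.52000753]
plate ((9.122154235839844, 1.1154136657714844), (167.14181518554688, 70.5242919921875), 0.05324692651629448)
cheek ((79.0184326171875, 1.5762748718261719), (27.449378967285156, 103.18656158447266), 0.004777050111442804) 2087
```

View pics/c14.png

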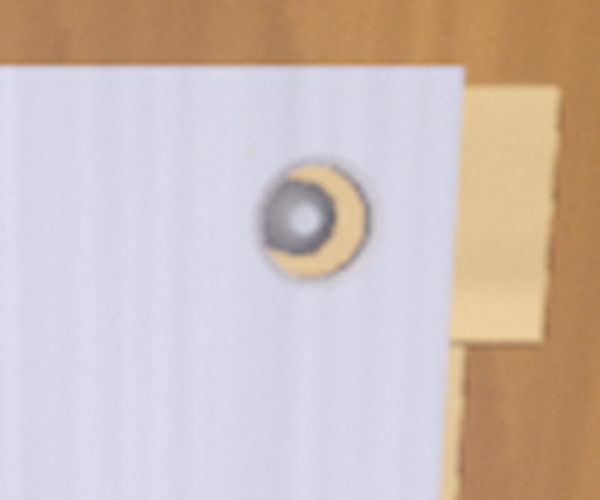

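The far pin sits within about 0.4 mm of the hole centre (pin at 303,218 in the crop, hole at 315,220, with parallax explaining most of the offset). I'll shift +0.4 mm in y and lower.

>>> apply_moves([
  {"linear": [0, 0.0004, 0.003], "twist": [0, 0, 0], "fingers": 1},
  {"linear": [0, 0.0004, 0.006], "twist": [0, 0, 0], "fingers": 1},
  {"linear": [0, 0.0004, 0.009], "twist": [0, 0, 0], "fingers": 1},
  {"linear": [0, 0.0004, 0.012], "twist": [0, 0, 0], "fingers": 1},
  {"linear": [0, 0.0004, 0.013], "twist": [0, 0, 0], "fingers": 1},
])

```text
clock: 46.3
position: [0.618, -0.0639, 0.0938]
tool_rot: [-0.0, 0.681, 0.732, -0.0]
contact_force: [1.0, -0.7, -3.4]
gripper_width: 0.0157
finger_force: 40.0
```

>>> apply_moves([
  {"linear": [0, 0, 0], "twist": [0, 0, 0], "fingers": 1},
  {"linear": [0, 0, 0.002], "twist": [0, 0, 0], "fingers": 1},
  {"linear": [0, 0, 0.003], "twist": [0, 0, 0], "fingers": 1},
])

```text
clock: 46.6
position: [0.6183, -0.0639, 0.0914]
tool_rot: [0.0, 0.681, 0.732, -0.0]
contact_force: [-0.3, 0.0, -3.6]
gripper_width: 0.0158
finger_force: 40.0
```

>>> apply_moves([
  {"linear": [0, 0, 0.003], "twist": [0, 0, 0], "fingers": 1},
  {"linear": [0, 0, 0.005], "twist": [0, 0, 0], "fingers": 1},
  {"linear": [0, 0, 0.0065], "twist": [0, 0, 0], "fingers": 1},
  {"linear": [0, 0, 0.0075], "twist": [0, 0, 0], "fingers": 1},
  {"linear": [0, 0, 0.0075], "twist": [0, 0, 0], "fingers": 1},
])

```text
clock: 47.1
position: [0.6183, -0.0639, 0.0839]
tool_rot: [0.0, 0.681, 0.732, -0.0]
contact_force: [-0.1, 1.2, -2.8]
gripper_width: 0.0158
finger_force: 40.0
```

>>> apply_moves([
  {"linear": [0, 0, 0.001], "twist": [0, 0, 0], "fingers": 1},
  {"linear": [0, 0, 0.001], "twist": [0, 0, 0], "fingers": 1},
  {"linear": [0, 0, 0.001], "twist": [0, 0, 0], "fingers": 0.4},
  {"linear": [0, 0, 0.001], "twist": [0, 0, 0], "fingers": 0.1},
  {"linear": [0, 0, 0.001], "twist": [0, 0, 0], "fingers": 0.1},
])

```text
clock: 47.6
position: [0.6185, -0.064, 0.083]
tool_rot: [0.0, 0.681, 0.732, 0.0]
contact_force: [0.5, -0.6, -0.6]
gripper_width: 0.0367
finger_force: 0.0
```

>>> apply_moves([
  {"linear": [0, 0, -0.02], "twist": [0, 0, 0], "fingers": 0.1},
  {"linear": [0, 0, -0.06], "twist": [0, 0, 0], "fingers": 0.1},
  {"linear": [0, 0, -0.11], "twist": [0, 0, 0], "fingers": 0},
  {"linear": [0, 0, -0.13], "twist": [0, 0, 0], "fingers": -0.3},
  {"linear": [0, 0, -0.13], "twist": [0, 0, 0], "fingers": -0.3},
])

```text
clock: 48.1
position: [0.6204, -0.0642, 0.2172]
tool_rot: [0.004, 0.681, 0.732, 0.003]
contact_force: [0.1, -0.7, -0.1]
gripper_width: 0.0575
finger_force: 0.0
```

>>> apply_moves([
  {"linear": [0, 0, 0], "twist": [0, 0, 0], "fingers": 0.3},
  {"linear": [0, 0, 0], "twist": [0, 0, 0], "fingers": 0.3},
  {"linear": [0, 0, 0], "twist": [0, 0, 0], "fingers": 0.3},
])

```text
clock: 48.4
position: [0.6174, -0.0638, 0.2109]
tool_rot: [-0.001, 0.681, 0.732, -0.001]
contact_force: [-0.2, -1.0, -1.1]
gripper_width: 0.0379
finger_force: 0.0
```

```bash
python3 -c "
from h import *
p,z=pose(); print(p,z); d=cam('wrist'); P=cloud(d); b=(.5,.72,-.25,.08)
k=(np.abs(P[...,2]-.076)<.006)&(P[...,0]>.575)&(P[...,0]<.665)&(P[...,1]<.04)&(P[...,1]>-.17); Q=P[k]; Q=Q[np.abs(Q[:,2]-.0755)<.004]
B=np.c_[Q[:,:2],np.ones(len(Q))]; print('plane',np.linalg.lstsq(B,Q[:,2],rcond=None)[0],np.median(Q[:,2]),len(Q))
for lo,hi in((.072,.081),(.104,.117),(.092,.103),(.118,.14)):
  for k,Q,r,u,v in comps(P,lo,hi,b,25): print(lo,np.round(r[0],1),np.round(r[1],1),round(r[2],2),int(u),int(v))
w=T2W(150,0); plan((*w,190,94),(*w,101,94))"
```

```text
[ 6.17411188e-01 -6.38347883e-02  2.10891686e-01  9.41117948e+01] [-3.71744556e-03  3.25244913e-04 -9.99993037e-01]
plane [-0.00026011 -0.00037405  0.075813  ] 0.07567786879550725 14625
0.072 [619.9 -64.6] [ 70.3 185.9] 4.17 318 208
0.072 [ 608.2 -166.5] [12.7  8.4] 8.01 299 325
0.072 [ 644.9 -164. ] [12.6  8.5] 2.92 338 326
0.072 [ 627.3 -167.2] [11.5  4.3] 5.29 319 329
0.072 [ 615.9 -225.1] [19.3 37.1] 2.93 302 377
0.072 [ 646.1 -223.3] [19.2 36.9] 5.33 333 377
0.104 [619.7 -63.4] [15.6 59.8] 4.57 319 233
0.104 [ 629.8 -210.2] [12.  8.] 6.76 318 390
0.092 [618. -35.] [15.4  2.7] 0.61 319 195
0.092 [ 625.9 -146.7] [25.  13.5] 5.09 319 319
0.092 [ 630. -209.] [ 4.3 10.3] 89.39 318 380
0.118 [ 629.9 -208.5] [9.7 3.2] 3.89 318 396
at [617.6 -63.8 211.2  94.1]
lin [-1.503e+02  1.000e-01  2.120e+01] twist z 0.11 rows 3.0
lin [ 0.  0. 89.] twist z -0.0 rows 1.8
```

Plate seated level and centred. Now the bolt.

>>> apply_moves([
  {"linear": [-0.15, 0, 0.021], "twist": [0, 0, 0.1], "fingers": 0.1},
  {"linear": [-0.15, 0, 0.021], "twist": [0, 0, 0.1], "fingers": 0.1},
  {"linear": [-0.15, 0, 0.021], "twist": [0, 0, 0.1], "fingers": 0.1},
  {"linear": [-0.15, 0, 0.021], "twist": [0, 0, 0.1], "fingers": 0.1},
  {"linear": [-0.15, 0, 0.021], "twist": [0, 0, 0.1], "fingers": 0.1},
], newtons=12)

```text
clock: 48.95
position: [0.6285, -0.2144, 0.1904]
tool_rot: [-0.001, 0.683, 0.731, -0.0]
contact_force: [-0.7, 0.9, -0.3]
gripper_width: 0.0408
finger_force: 0.0
```

>>> apply_moves([
  {"linear": [0, 0, 0.03], "twist": [0, 0, 0], "fingers": 0.1},
  {"linear": [0, 0, 0.065], "twist": [0, 0, 0], "fingers": 0.1},
  {"linear": [0, 0, 0.085], "twist": [0, 0, 0], "fingers": 0.1},
  {"linear": [0, 0, 0.087], "twist": [0, 0, 0], "fingers": 0.1},
  {"linear": [0, 0, 0.087], "twist": [0, 0, 0], "fingers": 0.5},
])

```text
clock: 49.45
position: [0.6293, -0.2122, 0.1052]
tool_rot: [-0.0, 0.681, 0.732, 0.0]
contact_force: [-1.5, -0.1, 0.5]
gripper_width: 0.0353
finger_force: 0.0
```

>>> apply_moves([
  {"linear": [0, 0, 0], "twist": [0, 0, 0], "fingers": 1},
  {"linear": [0, 0, 0], "twist": [0, 0, 0], "fingers": 1},
  {"linear": [0, 0, 0], "twist": [0, 0, 0], "fingers": 1},
  {"linear": [0, 0, 0], "twist": [0, 0, 0], "fingers": 1},
  {"linear": [0, 0, 0], "twist": [0, 0, 0], "fingers": 1},
])

```text
clock: 49.95
position: [0.6288, -0.2137, 0.1063]
tool_rot: [0.0, 0.682, 0.731, -0.0]
contact_force: [-3.9, 1.1, 6.2]
gripper_width: 0.0115
finger_force: 12.0
```

```bash
python3 -c "
from h import *
s=ctrl.observe(); print(s['gripper_width'],s['finger_force'],s['contact_force']); plan((*T2W(110,0),101,94))"
```

```text
0.011459690393569455 12.000589220551774 [-3.92248552  1.14396187  6.2364738 ]
at [ 628.8 -213.7  106.3   94. ]
lin [40.  -0.3  5.3] twist z 0.0 rows 0.8
```

>>> apply_moves([
  {"linear": [0.009, 0, 0], "twist": [0, 0, 0], "fingers": 1},
  {"linear": [0.018, 0, 0], "twist": [0, 0, 0], "fingers": 1},
  {"linear": [0.027, 0, 0], "twist": [0, 0, 0], "fingers": 1},
  {"linear": [0.034, 0, 0], "twist": [0, 0, 0], "fingers": 1},
  {"linear": [0.039, 0, 0], "twist": [0, 0, 0], "fingers": 1},
])

```text
clock: 50.45
position: [0.6261, -0.1754, 0.1062]
tool_rot: [0.001, 0.682, 0.732, -0.001]
contact_force: [-2.9, -1.9, 5.0]
gripper_width: 0.0114
finger_force: 12.0
```

>>> apply_moves([
  {"linear": [0.002, 0, 0], "twist": [0, 0, 0], "fingers": 1},
  {"linear": [0.004, 0, 0], "twist": [0, 0, 0], "fingers": 1},
  {"linear": [0.004, 0, 0], "twist": [0, 0, 0], "fingers": 1},
])

```text
clock: 50.75
position: [0.626, -0.1736, 0.1063]
tool_rot: [0.002, 0.682, 0.732, -0.002]
contact_force: [-2.2, -8.4, 3.9]
gripper_width: 0.0109
finger_force: 12.0
```

>>> apply_moves([
  {"linear": [-0.003, 0, 0], "twist": [0, 0, 0], "fingers": 0.1},
  {"linear": [-0.003, 0, 0], "twist": [0, 0, 0], "fingers": 0.1},
  {"linear": [-0.003, 0, 0], "twist": [0, 0, 0], "fingers": 0.1},
  {"linear": [-0.003, 0, -0.03], "twist": [0, 0, 0], "fingers": 0.1},
  {"linear": [-0.003, 0, -0.08], "twist": [0, 0, 0], "fingers": 0.1},
])

```text
clock: 51.25
position: [0.6241, -0.1726, 0.1817]
tool_rot: [-0.004, 0.682, 0.731, -0.002]
contact_force: [1.5, -0.3, 0.8]
gripper_width: 0.0409
finger_force: 0.0
```

>>> apply_moves([
  {"linear": [0.05, 0, -0.05], "twist": [0, 0, 0], "fingers": 0},
  {"linear": [0.1, 0, -0.05], "twist": [0, 0, 0], "fingers": 0},
  {"linear": [0.13, 0, -0.05], "twist": [0, 0, 0], "fingers": 0},
  {"linear": [0.13, 0, -0.05], "twist": [0, 0, 0], "fingers": 0},
  {"linear": [0.13, 0, -0.05], "twist": [0, 0, 0], "fingers": 0},
])

```text
clock: 51.75
position: [0.6171, -0.0429, 0.2349]
tool_rot: [0.0, 0.681, 0.732, -0.0]
contact_force: [-0.5, -0.6, 0.7]
gripper_width: 0.0454
finger_force: 0.0
```

>>> apply_moves([
  {"linear": [0, 0, 0], "twist": [0, 0, 0], "fingers": 0},
  {"linear": [0, 0, 0], "twist": [0, 0, 0], "fingers": 0},
  {"linear": [0, 0, 0], "twist": [0, 0, 0], "fingers": 0},
  {"linear": [0, 0, 0], "twist": [0, 0, 0], "fingers": 0},
  {"linear": [0, 0, 0], "twist": [0, 0, 0], "fingers": 0},
])

```text
clock: 52.25
position: [0.6171, -0.0445, 0.2347]
tool_rot: [-0.0, 0.682, 0.731, -0.0]
contact_force: [0.9, -0.2, 0.1]
gripper_width: 0.0454
finger_force: 0.0
```

```bash
python3 -c "
from h import *
p,z=pose(); print(p,z); d=cam('wrist'); save(d,'w15'); P=cloud(d); b=(.5,.72,-.25,.08)
for lo,hi in((.072,.081),(.104,.13)):
  for k,Q,r,u,v in comps(P,lo,hi,b,25): print(lo,np.round(r[0],1),np.round(r[1],1),round(r[2],2),'z %.4f'%np.median(Q[:,2]),int(u),int(v))
"
```

```text
[ 6.17142854e-01 -4.45114706e-02  2.34747487e-01  9.39609134e+01] [-2.87752871e-04 -5.91986138e-05 -9.99999957e-01]
0.072 [619.9 -64.3] [ 70.2 186.7] 4.15 z 0.0757 317 222
0.072 [ 607.7 -164.1] [10.6  4.4] 7.2 z 0.0754 299 327
0.072 [ 646.  -161.6] [10.5  4.4] 3.13 z 0.0755 336 327
0.072 [ 630.9 -223.7] [49.5 38.4] 4.72 z 0.0763 317 377
0.104 [619.6 -63.7] [15.4 60. ] 4.28 z 0.1115 317 246
0.104 [ 627.2 -174.6] [11.1  8.8] 4.46 z 0.1234 317 366
```

View pics/w15.png

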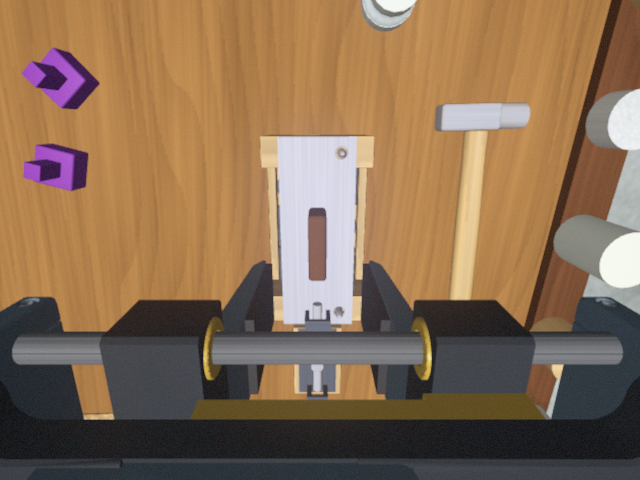

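The plate is flush with both pins through their holes (342,153 and 339,312). The bolt tip sticks out past the keeper at (317,306) and the knob is at tray x≈110, so the bolt is home.

```bash
python3 -c "
from cell import ctrl
print(ctrl.hand_in())"
```

```text
the job is handed in; nothing more can be done
None
```

I've handed the job in: all five dies stand flat in the tray, the cover plate is flush over both pins, and the bolt is fully home through the keeper, though the hand-in gave no verdict.

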